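# Fetch the reference standard from behind the reagents

## Robot

A 7-joint arm with a two-finger parallel gripper is mounted at the origin on the work surface. World frame = base frame: x ahead of the robot, y to its left, z up, the work surface at z = 0. Lengths are in m, angles in rad, forces in N, time in s.
With the tool pointing down it reaches from about 0.425 to 0.825 m from the base axis. Payload 3.6 kg.
Tool frame: the origin (TCP) lies midway between the tips of the shut fingers; the grasp point (between the pads) lies 19 mm behind it; z points along the fingers, y is the line along which they close (so a half turn about z gives the same grasp; the last joint's range is limited). The gripper opens to 85 mm and grips with 20 to 120 N. Pads are 22 mm wide; open, the fingers measure 114 mm over their backs; the gripper's body (76 mm by 85 mm) begins 54 mm behind the grasp point. The pads swing forward as they close: fully open they stand 13 mm farther back than shut.
Start: joints at [-1.27, 0.615, -0.013, 1.423, 0.008, 1.103, -0.04], TCP at [0.209, 0.615, 0.231] pointing down, gripper open.
Joint ranges: [-3.12, 3.12], [-0.3, 2.06], [-1.34, 1.32], [0.26, 2.42], [-1.36, 4.5], [0.01, 1.98], [-2.84, 2.84]. Speed limits (rad/s): [2.79, 2.79, 3.14, 3.14, 3.14, 3.14, 3.14].

## Interface

Orientations are given as [roll, pitch, yaw] about the fixed x, y, z axes, in that order (R = Rz(yaw) Ry(pitch) Rx(roll)).
In Python, from bench import telemetry, imaging, job gives the robot as it stands.
- The arm moves only by the tool apply_moves, never from a script. Its argument "motion" is a list of rows, each an object with "hand": the opening, from 0 (shut) to 1 (fully open); "travel": the shift along the tool's x, y, z in units of 0.15 m (1.0 is 0.15 m), a list of three; "spin": the turn about the tool's z in units of 45 degrees (1.0 is 45 degrees). A call has 1 to 12 rows; each row is the pose to reach, as a shift and turn from the pose commanded when the call began, along the tool's axes at that moment; what a row does not reach only later rows make up. A row lasts 1/10 s, in which the tool goes at most 50 mm and 8.59 degrees, less where a joint would pass 70% of its speed; a pose out of reach is approached as far as the arm can. A call with a number of a shift or a turn outside -1 to 1 is refused whole. A call with a gripper value outside its range is refused whole. The fingers move at their own pace and stop on an object; the grip force is fixed at half the most. Time passes only in rows, so rows that repeat a pose let the fingers close. It gives the time, the measured TCP pose, the force, the opening and the grip force at its end, in the units of the state.
- telemetry.read_state(): the state, without advancing time (a new reading comes with each control period).
- imaging.read_camera(name): name is "scene" or "top" or "wrist"; returns a dict with "frame" (420x560x3 uint8, blue, green, red), "K" (3x3 intrinsics, pixels), "camera_from_world" (4x4, takes a point from world to camera coordinates); the wrist camera has in their place "T_tool_cam" (4x4, takes a point from camera to tool coordinates, whose origin is the TCP and whose axes are the flange's). Camera axes: x right, y down, z forward; pixel columns grow to the right and rows downward; lengths in m; the calibration is good to about 2 mm. A picture is of the moment at which its call begins: read the wrist's pose just before it. There is no depth.
- job.sign_off(): hands the job in; it is judged then, once.
The state is a dict: "clock": time; "joints": joint angles; "dq": joint speeds; "joint_efforts": joint torques, N m; "ee_pos": TCP position; "ee_rot": TCP orientation; "force": force on the tool from outside, world axes, zero at the start; "moment": the same for the moment, N m; "width": finger opening in m; "finger_force": force on a finger pad.
Only numpy, scipy, OpenCV 4.12 (cv2) and the standard library are available. Lean on these libraries where they do the work, as an engineer would, in place of code of your own. Each camera call takes 0.05 s, during which the arm holds its last target. There are 200 camera calls.

## Task

First set the photometer's light shield and the two white reagent containers aside, standing upright together in the steel tray. Then slide the amber reference standard along the caddy's keyhole slot to the wide end, lift it out and seat it fully in the photometer's well. Finally put the light shield back over the well, covering the standard, and stand each container back exactly where it stood at the start, leaving the beaker and soil jar alone.

Things in the scene. Friction and masses are not known exactly. Their poses are not given: they have to be found in the camera images.
- caddy: Fixed grey box, 40 mm high, 104 wide (y), x -44 to +178 mm from origin. Origin: on the table under the centre of the keyhole's wide end. Deck 5 mm thick, hollow below; in it a 38 mm square wide end (two corners cut) at the origin, and from it a 17 mm slot along +x (away from robot) to x=+150. Containers stand on the deck over the slot at x about 0 and +68, the standard hangs at about +136.
- photometer: Fixed grey bench photometer. Origin: on the table under the axis of its cell well; z up. Main block +-60 mm in x, +-62 mm in y, flat top 60 mm high; a lower keypad part (42 mm high) with green display runs from x=-60 to -145 mm, towards the robot. Well: round hole 35 mm wide (3 mm chamfer), 30 deep in the flat top, on the origin's axis; hidden under the light shield at the start.
- tray: Fixed shallow steel tray, the side area, empty at the start: 280 (its x) x 112 (its y) x 20 mm high, walls and floor 4 mm thick. Origin: centre of its underside on the table; z up. It stands to the left or right of the caddy, the photometer on the other side.
- standard: Reference standard, 66 mm tall, 90 g, z up from origin (centre of the foot's underside): steel foot disc dia 26 (z 0-5), neck dia 11 (5-17), black shoulder dia 42 (17-25), amber glass dia 36 (25-53), black cap dia 36 (53-66). Hung: shoulder on deck, foot below it (origin 23 mm above table); rises only 7 mm except at the wide end. Seated: shoulder on photometer top, origin 43 mm above table.
- bottle: The taller, slimmer white container, a plastic bottle: body 52 mm in diameter to z = 64 mm, then a shoulder and a cap 36 mm in diameter from z = 79 to 95 mm; about 130 g. Origin: centre of its underside; z up. Stands on the caddy's deck at the start, on one or other of the two places.
- jar: The shorter, wider white container, a plastic jar: 58 mm in diameter, 70 mm tall with its lid (lid 56 mm in diameter, z 54 to 70 mm); about 150 g. Origin: centre of its underside; z up. Stands on the caddy's deck at the start, on the other place.
- shield: Light shield, a black plastic cap open at the bottom: 68 mm outside diameter, 62 mm inside, 68 mm tall (inside 64 mm tall), with a knob 20 mm in diameter and 30 mm tall on top (z 68 to 98 mm); about 90 g. Origin: centre of its open lower rim; z up. At the start it stands on the photometer's flat top over the well.
- beaker: Bystander: glass beaker, 80 mm in diameter at the rim, 85 mm tall, far side of the table. Origin: centre of its underside.
- soil_jar: Bystander: glass jar of soil with a blue lid 90 mm in diameter, 62 mm tall, far side of the table. Origin: centre of its underside.
Mind the look-alikes: they are no part of the job. Leave any purple or red look-alike of the bottle alone.

How it is judged:
On the way, in this order (a step that is already met when the one before it is completed fails the run):
1. the light shield, the bottle and the jar all stand upright and released in the tray (x of bottle in the frame of tray between -0.125 and 0.125 m and y of bottle in the frame of tray between -0.045 and 0.045 m and z of bottle in the frame of tray between -0.005 and 0.012 m and angle between each of bottle, jar, shield's own z axis and vertical below 0.1 rad and linear speed of each of bottle, jar, shield below 0.02 m/s and contact force between the fingers and bottle below 0.1 N and x of jar in the frame of tray between -0.125 and 0.125 m and y of jar in the frame of tray between -0.045 and 0.045 m and z of jar in the frame of tray between -0.005 and 0.012 m and contact force between the fingers and jar below 0.1 N and x of shield in the frame of tray between -0.125 and 0.125 m and y of shield in the frame of tray between -0.045 and 0.045 m and z of shield in the frame of tray between -0.005 and 0.012 m and contact force between the fingers and shield below 0.1 N), for 0.2 s.
2. the standard is seated upright in the photometer's well (horizontal distance between standard and photometer below 0.008 m and z of standard in the frame of photometer between 0.039 and 0.047 m and angle between standard's own z axis and vertical below 0.1 rad and linear speed of standard below 0.02 m/s), for 0.2 s.
At the end, for the whole second after the job is handed in: Standard seated upright in the well (within 8 mm of its axis, down to 4 mm); shield upright on the photometer over it (within 10 mm of the axis, down to 4 mm); bottle and jar each upright within 15 mm of where they stood at the start; all at rest (all of step 2 and horizontal distance between shield and photometer below 0.01 m and z of shield in the frame of photometer between 0.056 and 0.064 m and angle between each of shield, bottle, jar's own z axis and vertical below 0.1 rad and linear speed of each of shield, bottle, jar below 0.02 m/s and distance of each of bottle, jar from where it was at the start of the episode below 0.015 m); the robot touches nothing.
It fails at once if a bystander (beaker or soil jar) is pushed more than 30 mm (distance of any of beaker, soil_jar from where it was at the start of the episode above 0.03 m).
It fails at once if the standard, a container or the shield is tipped over (more than 45 degrees) (angle between any of bottle, jar, shield, standard's own z axis and vertical above 0.785 rad).
It also fails if it takes over 141 s, if anything falls off the work surface, if the arm or the gripper's body presses on something with over 40 N, if the wrist force passes 120 N, or if a joint passes its speed limit or range.

## Working session

There is one attempt and no reset: what is moved stays moved. The work goes in short steps, Python scripts to look and compute and a tool call to move; the robot and the scene stay as the last step left them, time stands still between calls to the robot, and variables do not carry over. Pictures are saved under pics/ and viewed, at most 15 in all, crops included, and the job is handed in when it is done.

Besides the shell and the picture viewer there is one more tool, called as a command line: name --argument value ..., lists and objects as JSON in quotes. apply_moves: Moves the arm, as the interface text tells. Its arguments: {"type":"object","properties":{"motion":{"type":"array","items":{"type":"object","properties":{"hand":{"type":"number"},"travel":{"type":"array","items":{"type":"number"}},"spin":{"type":"number"}}}}},"required":["motion"]}

```bash
mkdir -p pics; ls
python3 - <<'E'
from bench import telemetry, imaging
import cv2,numpy as np
s=telemetry.read_state(); print({k:np.round(v,3).tolist() for k,v in s.items()})
a=imaging.read_camera("scene");b=imaging.read_camera("top")
for n,c in(("scene",a),("top",b)):
    cv2.imwrite(f"pics/{n}0.png",c["frame"]); print(n,np.round(c["K"],1).tolist(),np.round(c["camera_from_world"],3).tolist())
E
```

```text
pics
{'clock': 0.0, 'joints': [-1.269, 0.616, -0.013, 1.425, 0.008, 1.103, -0.04], 'dq': [-0.0, -0.001, 0.001, 0.001, 0.002, 0.002, -0.001], 'joint_efforts': [-0.001, -46.92, 0.259, -17.104, 0.01, 0.01, 0.0], 'ee_pos': [0.209, 0.615, 0.23], 'ee_rot': [-3.139, 0.0, 2.814], 'force': [-0.131, -0.087, 1.256], 'moment': [-0.02, 0.017, 0.051], 'finger_force': 0.0, 'width': 0.085}
scene [[443.0, 0.0, 280.2], [0.0, 443.0, 208.8], [0.0, 0.0, 1.0]] [[0.013, 1.0, -0.01, -0.021], [0.662, -0.016, -0.749, -0.37], [-0.749, 0.004, -0.662, 1.606], [0.0, 0.0, 0.0, 1.0]]
top [[491.0, 0.0, 279.7], [0.0, 491.0, 203.7], [0.0, 0.0, 1.0]] [[-0.013, -1.0, -0.015, 0.012], [-0.985, 0.016, -0.172, 0.616], [0.172, 0.013, -0.985, 1.163], [0.0, 0.0, 0.0, 1.0]]
```

View pics/scene0.png

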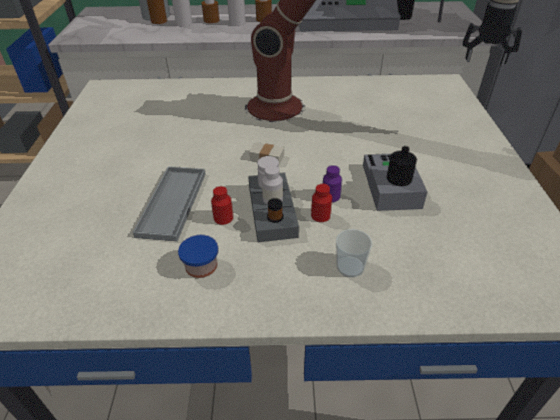

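View pics/top0.png

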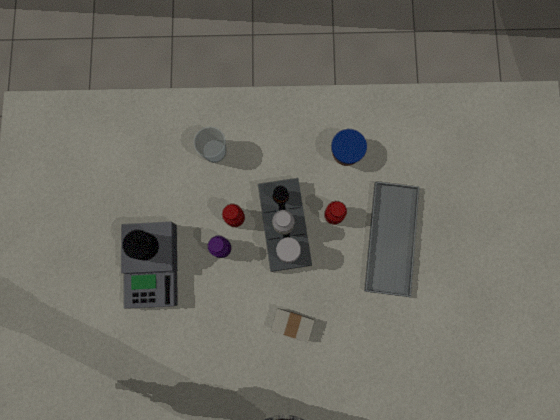

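The top view shows the photometer and shield at (150,260), the caddy at (285,225), the tray at (392,240), red bottles at (233,215) and (336,212), and a purple one at (219,247). The two white objects on the caddy, at about (283,221) and (288,250), fit the description: the slim one with a cap at +68 is the bottle, the wide one at 0 is the jar. I'll confirm this in an enlarged crop.

Run:
```python
import cv2,numpy as np
a=cv2.imread("pics/top0.png")[175:275,205:355]; b=cv2.imread("pics/scene0.png")[145:245,205:355]
A=cv2.resize(a,None,fx=5.3,fy=3.0*1.0,interpolation=cv2.INTER_CUBIC)
A=cv2.resize(a,(450,300),interpolation=cv2.INTER_CUBIC);B=cv2.resize(b,(450,300),interpolation=cv2.INTER_CUBIC)
t=cv2.imread("pics/top0.png")
P=cv2.resize(t[215:315,110:195],(340,400),interpolation=cv2.INTER_CUBIC); 
im=np.zeros((600,800,3),np.uint8); im[:300,:450]=A; im[300:,:450]=B; im[:400,455:795]=P
im=np.clip(im.astype(float)*1.5,0,255).astype(np.uint8)
cv2.imwrite("pics/crop1.png",im)
```

```text
(no output)
```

View pics/crop1.png

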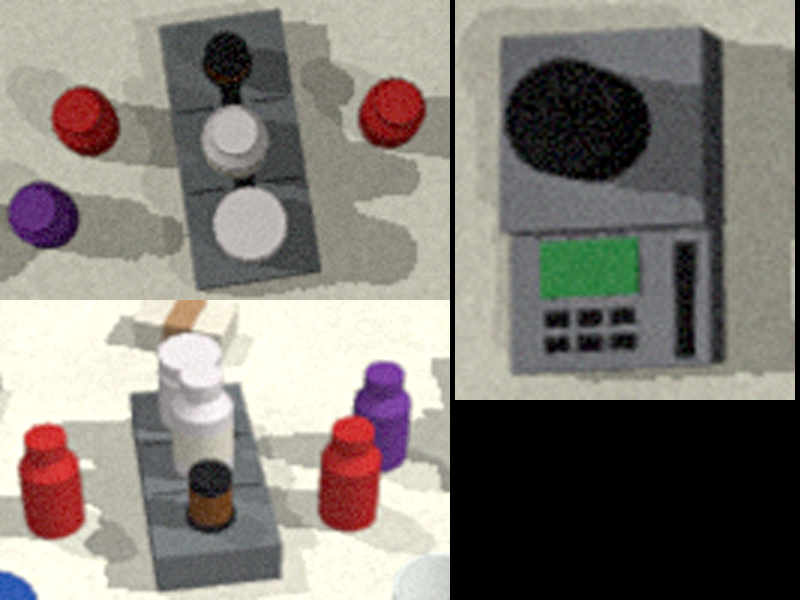

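The crop confirms it: in the top half, the white capped slim bottle is at crop (236,133), the wide flat jar at (250,223), and the standard's black and amber cap at (227,56). The red and purple bottles stand on the table and are look-alikes. Next I'll triangulate and fit the poses.

```bash
cat > h.py <<'E'
import numpy as np, cv2
from scipy.optimize import least_squares
from scipy.spatial.transform import Rotation as Ro
from bench import telemetry, imaging
def cam(n):
    s=telemetry.read_state(); c=imaging.read_camera(n)
    if n=="wrist":
        T=np.eye(4);T[:3,:3]=Ro.from_euler('xyz',s['ee_rot']).as_matrix();T[:3,3]=s['ee_pos']
        c['camera_from_world']=np.linalg.inv(T@np.array(c['T_tool_cam']))
    return c
def proj(c,p):
    p=np.atleast_2d(p);T=np.array(c['camera_from_world']);q=(p@T[:3,:3].T+T[:3,3])@np.array(c['K']).T
    return q[:,:2]/q[:,2:]
def ray(c,uv):
    T=np.array(c['camera_from_world']);R=T[:3,:3];o=-R.T@T[:3,3]
    return o,R.T@np.linalg.inv(np.array(c['K']))@np.array([uv[0],uv[1],1.])
def plane(c,uv,z):
    o,d=ray(c,uv);return o+d*(z-o[2])/d[2]
def tri(*cu):
    f=lambda p:np.concatenate([proj(c,p)[0]-u for c,u in cu])
    r=least_squares(f,[.55,.1,.05]);return r.x,np.abs(r.fun).max()
def fit(model,obs):
    "model Nx3; obs list of (cam, Nx2): planar pose x,y,yaw"
    W=lambda q:np.c_[model[:,:2]@np.array([[np.cos(q[2]),-np.sin(q[2])],[np.sin(q[2]),np.cos(q[2])]]).T+q[:2],model[:,2]]
    f=lambda q:np.concatenate([(proj(c,W(q))-u).ravel() for c,u in obs])
    r=least_squares(f,[.55,0.1,0]);return r.x,np.abs(r.fun).max()
def tool(dw):
    "world shift -> tool axes in travel units"
    return np.round(Ro.from_euler('xyz',telemetry.read_state()['ee_rot']).as_matrix().T@np.array(dw)/.15,3)
E
python3 - <<'E'
from h import *
np.set_printoptions(precision=4,suppress=True)
T,S=cam("top"),cam("scene")
ct=np.array([(312,265),(270.7,271.7),(258.3,184.3),(299,178.3)])
cs=np.array([(248.7,176.3),(285.3,173.3),(298.7,226.7),(256.7,230.3)])
for a,b in zip(ct,cs): print(tri((T,a),(S,b)))
m=np.array([(-.044,-.052,.04),(-.044,.052,.04),(.178,.052,.04),(.178,-.052,.04)])
print("caddy",fit(m,[(T,ct),(S,cs)]),fit(m,[(T,ct)]),fit(m,[(S,cs)]))
for n,a,b,z in(("jar",(288.3,249.3),(268.3,160.7),.11),("bot",(283.7,219.3),(272.7,169.7),.135),("std",(280.7,193.7),(275.3,203.3),.089)):
    print(n,tri((T,a),(S,b)),plane(T,a,z))
pt=np.array([(121.75,224.25),(171.25,222),(172.5,271.3),(121.3,273.3)])
m=np.array([(.06,.062,.06),(.06,-.062,.06),(-.06,-.062,.06),(-.06,.062,.06)])
print("phot",fit(m,[(T,pt)]))
tt=np.array([(378,183),(418,186),(410,295),(365,292)])
m=np.array([(.14,.056,.02),(.14,-.056,.02),(-.14,-.056,.02),(-.14,.056,.02)])
print("tray",fit(m,[(T,tt)]))
print("box",plane(T,(293,325),.03), "soil",plane(T,(349,146),.062),"beaker",plane(T,(211,148),.04),"reds",plane(T,(232,213),.095),plane(T,(337,209),.095),plane(T,(217,246),.095))
c=cam("wrist");print(np.array(c['T_tool_cam']),np.array(c['K']))
E
```

```text
(array([ 0.4645, -0.0733,  0.0383]), np.float64(0.47877164205399936))
(array([0.4498, 0.0286, 0.0355]), np.float64(0.5871877062112958))
(array([0.6693, 0.0572, 0.0374]), np.float64(0.3440638139499015))
(array([ 0.6824, -0.0453,  0.0403]), np.float64(0.6035988014859299))
caddy (array([ 0.5005, -0.0168,  0.1287]), np.float64(1.1587548225219564)) (array([ 0.4999, -0.0181,  0.1304]), np.float64(0.5579778947733871)) (array([ 0.5019, -0.0152,  0.1251]), np.float64(0.8631958710753338))
jar (array([ 0.4978, -0.0159,  0.1136]), np.float64(0.3145076675243672)) [ 0.4981 -0.0166  0.11  ]
bot (array([ 0.5652, -0.0053,  0.1339]), np.float64(0.8336300488714983)) [ 0.5651 -0.0071  0.135 ]
std (array([0.6349, 0.0007, 0.0843]), np.float64(0.5062644000726095)) [ 0.634  -0.0005  0.089 ]
phot (array([0.5116, 0.3281, 0.0339]), np.float64(0.5806412010869337))
tray (array([ 0.53  , -0.2793, -0.1398]), np.float64(2.320371599991745))
box [ 0.3213 -0.0252  0.03  ] soil [ 0.7582 -0.1731  0.062 ] beaker [0.7658 0.1769 0.04  ] reds [0.5879 0.1163 0.095 ] [ 0.5935 -0.1342  0.095 ] [0.5096 0.1515 0.095 ]
[[ 0.0002 -0.9578 -0.2876  0.0724]
 [ 1.      0.0002 -0.0002  0.0006]
 [ 0.0003 -0.2876  0.9578 -0.1431]
 [ 0.      0.      0.      1.    ]] [[301.1486   0.     275.6805]
 [  0.     301.1486 215.5634]
 [  0.       0.       1.    ]]
```

apply_moves --motion '[{"travel": [-0.9, -0.45, 0], "spin": -0.582, "hand": 1}, {"travel": [-0.9, -0.45, 0], "spin": -0.582, "hand": 1}, {"travel": [-0.9, -0.45, 0], "spin": -0.582, "hand": 1}, {"travel": [-0.9, -0.45, 0], "spin": -0.582, "hand": 1}, {"travel": [-0.9, -0.45, 0], "spin": -0.582, "hand": 1}, {"travel": [-0.9, -0.45, 0], "spin": -0.582, "hand": 1}]'

```text
clock: 0.85
ee_pos: [0.3139, 0.5091, 0.2313]
ee_rot: [3.14, -0.001, -3.011]
force: [-0.1, 0.2, 1.2]
width: 0.0854
finger_force: 0.0
```

apply_moves --motion '[{"travel": [-0.75, -1, 0], "spin": 0, "hand": 1}, {"travel": [-0.75, -1, 0], "spin": 0, "hand": 1}, {"travel": [-0.75, -1, 0], "spin": 0, "hand": 1}, {"travel": [-0.75, -1, 0], "spin": 0, "hand": 1}, {"travel": [-0.75, -1, 0], "spin": 0, "hand": 1}, {"travel": [-0.75, -1, 0], "spin": 0, "hand": 1}]'

```text
clock: 1.45
ee_pos: [0.4454, 0.3751, 0.2311]
ee_rot: [3.141, -0.001, -3.011]
force: [-1.3, 1.2, 0.1]
width: 0.0853
finger_force: 0.0
```

Run:
```python
from h import *
import pickle
c=cam("wrist");pickle.dump(c,open("w1.pkl","wb"));cv2.imwrite("pics/w1.png",c['frame'])
t=cv2.imread("pics/top0.png")[170:305,355:430];s=cv2.imread("pics/scene0.png")[155:245,125:215]
im=np.hstack([cv2.resize(t,(330,594),interpolation=2),cv2.resize(s,(450,450),interpolation=2) if 0 else cv2.copyMakeBorder(cv2.resize(s,(450,450),interpolation=2),0,144,0,0,0)])
cv2.imwrite("pics/tray.png",im)
s=telemetry.read_state();print(s['ee_pos'],s['ee_rot'],s['joints'])
```

```text
[0.44422318 0.37636    0.23121262] [ 3.13973183e+00 -1.34056279e-03 -3.00852560e+00] [-0.66032396  0.51049191 -0.12366822  1.62543477  0.06852451  1.00996131
  0.89901872]
```

View pics/w1.png

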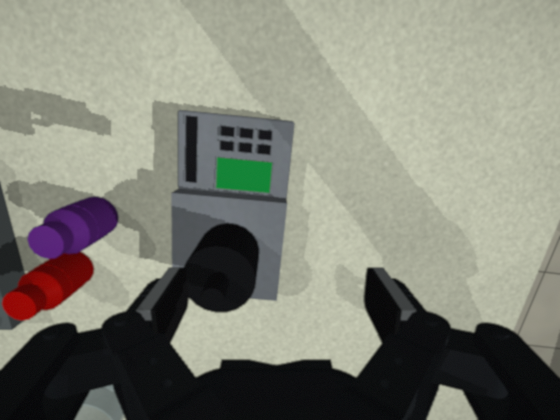

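View pics/tray.png

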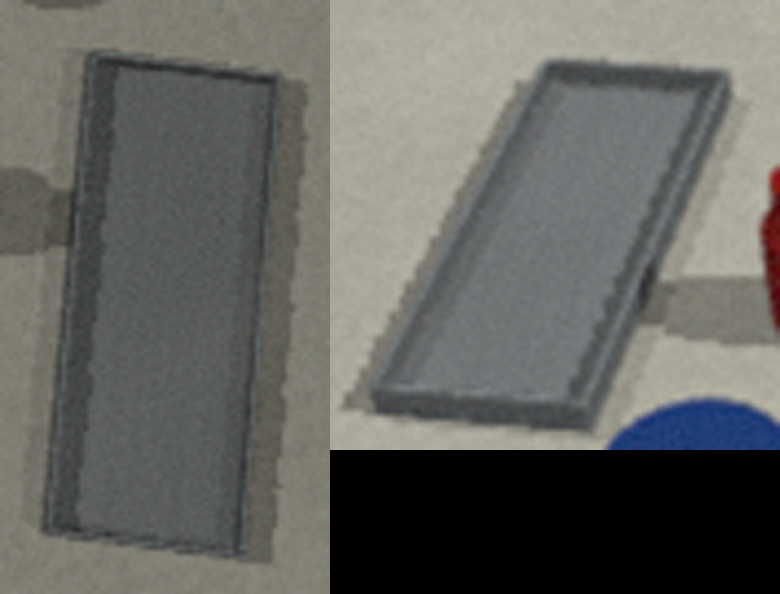

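The wrist view shows the photometer, with its display at (244,175) and the black shield base near (230,250). Its knob is too dark to read, so I'll brighten the shield in three views and fit the tray.

Run:
```python
from h import *
import pickle
np.set_printoptions(precision=4,suppress=True)
T,S=cam("top"),cam("scene")
tt=np.array([(375,182.5),(418.4,187.5),(410,295.5),(364.8,290.5)])
ts=np.array([(178,237),(134.4,233.6),(168,167.4),(205,170.2)])
m=np.array([(.14,.056,.02),(.14,-.056,.02),(-.14,-.056,.02),(-.14,.056,.02)])
print("tray",fit(m,[(T,tt)]),fit(m,[(S,ts)]),fit(m,[(T,tt),(S,ts)]))
for a,b in zip(tt,ts):print(tri((T,a),(S,b))[0])
g=lambda im:(255*(im/255.)**.45).astype(np.uint8)
w=g(pickle.load(open("w1.pkl","rb"))['frame'])[180:320,160:300]
s=g(S['frame'])[140:215,355:430];t=g(T['frame'])[215:315,110:195]
r=lambda i,h,w_:cv2.resize(i,(w_,h),interpolation=2)
im=np.zeros((600,800,3),np.uint8);im[:560,:560]=r(w,560,560)
im[:225,565:790]=r(s,225,225);im[230:530,565:795]=r(t[:75],300,340)[:,:230]
cv2.imwrite("pics/sh.png",im)
```

```text
tray (array([ 0.5301, -0.2775, -0.137 ]), np.float64(1.5847979864882404)) (array([ 0.5356, -0.2746, -0.1239]), np.float64(0.8719735001126026)) (array([ 0.5314, -0.2765, -0.1306]), np.float64(1.9579330649198425))
[ 0.6738 -0.2408  0.0136]
[ 0.6589 -0.3514  0.0132]
[ 0.3874 -0.3141  0.0174]
[ 0.4011 -0.204   0.0151]
```

View pics/sh.png

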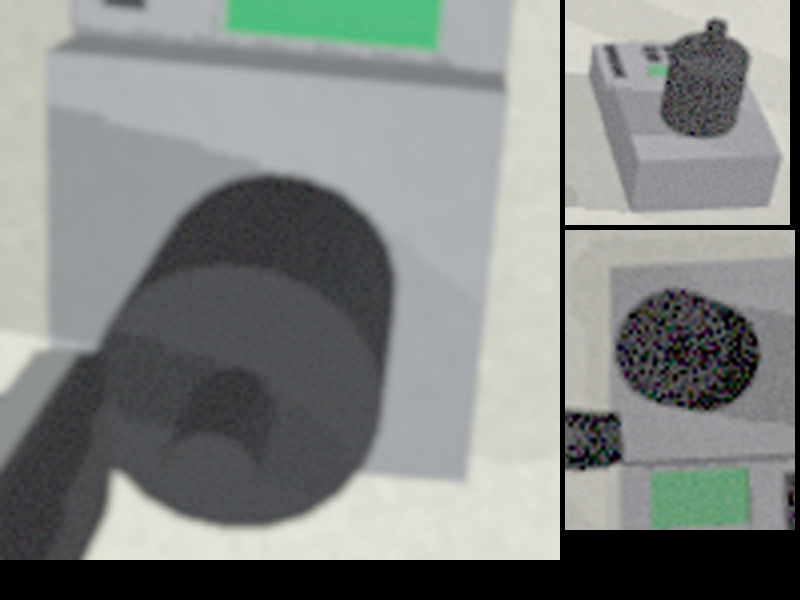

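Run:
```python
from h import *
import pickle
np.set_printoptions(precision=4,suppress=True)
T,S=cam("top"),cam("scene");W=pickle.load(open("w1.pkl","rb"))
k=(220.3,278.5)
print("shield top",plane(W,k,.128),tri((W,k),(S,(403.3,159.3))))
print("knob top",tri((W,(160+215/4,180+460/4)),(S,(405.7,147.5))), plane(W,(160+215/4,180+460/4),.158))
m=np.array([(-.06,-.062,.06),(-.06,.062,.06),(.06,.062,.06)])
w=np.array([(172,192.5),(286.3,202),(276.3,300)])
ms=np.array([(.06,-.062,.06),(.06,.062,.06)]);s=np.array([(379,192.7),(426.7,191.7)])
mt=np.array([(.06,.062,.06),(.06,-.062,.06),(-.06,-.062,.06),(-.06,.062,.06)]);t=np.array([(121.75,224.25),(171.25,222),(172.5,271.3),(121.3,273.3)])
print("W",fit(m,[(W,w)]),"S",fit(ms,[(S,s)]),"T",fit(mt,[(T,t)]))
print("corner tri",tri((W,w[2]),(S,s[1]),(T,t[0])))
```

```text
shield top [0.5128 0.3334 0.128 ] (array([0.5153, 0.3328, 0.1235]), np.float64(0.11636635887441571))
knob top (array([0.5118, 0.3332, 0.1574]), np.float64(0.09404851230823397)) [0.5115 0.3332 0.158 ]
W (array([0.5133, 0.3288, 0.0391]), np.float64(0.9742893060185907)) S (array([0.511 , 0.3294, 0.0113]), np.float64(0.16274011432818725)) T (array([0.5116, 0.3281, 0.0339]), np.float64(0.5806412010869337))
corner tri (array([0.5705, 0.3923, 0.0602]), np.float64(0.34191493357766944))
```

apply_moves --motion '[{"travel": [-0.412, -0.343, 0], "spin": 0, "hand": 0.7}, {"travel": [-0.412, -0.343, 0], "spin": 0, "hand": 0.7}, {"travel": [-0.412, -0.343, 0], "spin": 0, "hand": 0.7}, {"travel": [-0.412, -0.343, 0.3], "spin": 0, "hand": 0.7}, {"travel": [-0.412, -0.343, 0.5], "spin": 0, "hand": 0.7}, {"travel": [-0.412, -0.343, 0.64], "spin": 0, "hand": 0.7}, {"travel": [-0.412, -0.343, 0.64], "spin": 0, "hand": 0.7}, {"travel": [-0.412, -0.343, 0.64], "spin": 0, "hand": 0.7}]'

```text
clock: 2.5
ee_pos: [0.5136, 0.3321, 0.1357]
ee_rot: [3.141, -0.0, -3.01]
force: [-0.2, 0.1, 1.0]
width: 0.0598
finger_force: 0.0
```

Run:
```python
from h import *
s=telemetry.read_state();print(s['ee_pos'],s['ee_rot'],s['width'],tool(np.array([.512,.333,.134])-s['ee_pos']))
```

```text
[0.51361736 0.33206369 0.13571058] [ 3.14082482e+00 -4.91628856e-05 -3.01043312e+00] 0.05982012204720561 [0.01  0.008 0.011]
```

apply_moves --motion '[{"travel": [0.007, 0.005, 0.011], "spin": 0, "hand": 0}, {"travel": [0.007, 0.005, 0.011], "spin": 0, "hand": 0}, {"travel": [0.007, 0.005, 0.011], "spin": 0, "hand": 0}, {"travel": [0.007, 0.005, 0.011], "spin": 0, "hand": 0}, {"travel": [0.007, 0.005, 0.011], "spin": 0, "hand": 0}, {"travel": [0.007, 0.005, -0.05], "spin": 0, "hand": 0}, {"travel": [0.007, 0.005, -0.2], "spin": 0, "hand": 0}, {"travel": [0.007, 0.005, -0.4], "spin": 0, "hand": 0}, {"travel": [0.007, 0.005, -0.6], "spin": 0, "hand": 0}, {"travel": [0.007, 0.005, -0.72], "spin": 0, "hand": 0}, {"travel": [0.007, 0.005, -0.72], "spin": 0, "hand": 0}]'

```text
clock: 3.6
ee_pos: [0.5145, 0.3323, 0.2465]
ee_rot: [3.139, 0.006, -3.013]
force: [-0.6, 0.5, -1.4]
width: 0.0182
finger_force: 58.7
```

Run:
```python
from h import *
import pickle
c=cam("wrist");pickle.dump(c,open("w2.pkl","wb"))
f=lambda im:(255*(im/255.)**.6).astype(np.uint8)
t=cam("top")
cv2.imwrite("pics/w2.png",np.hstack([f(c['frame']),cv2.resize(f(t['frame'][200:320,100:168]),(238,420))]))
s=telemetry.read_state();print(s['ee_pos'],s['ee_rot'],s['width'],s['finger_force'],s['force'])
```

```text
[0.51258814 0.33094753 0.2426969 ] [-3.14098318e+00 -1.01569034e-03 -3.01231033e+00] 0.018260980234627112 58.70276749134064 [ 0.20420297 -1.33975043 -2.13201589]
```

View pics/w2.png

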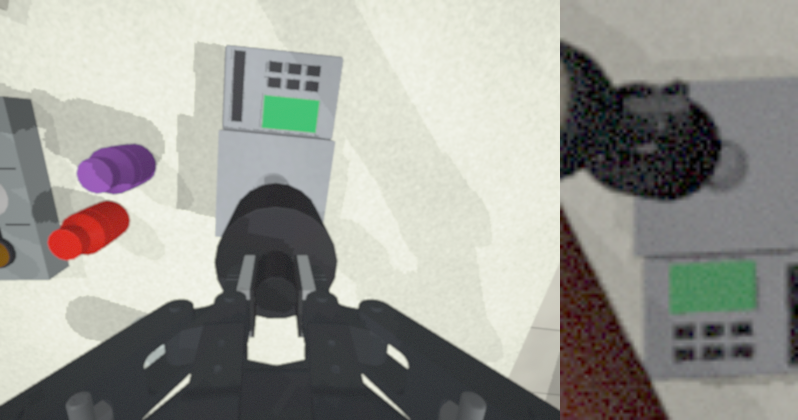

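The shield is held upright, and the well's edge shows at (275,180). Next I'll carry the shield to the tray.

apply_moves --motion '[{"travel": [-0.01, -0.15, 0], "spin": 0, "hand": 0}, {"travel": [-0.02, -0.4, 0], "spin": 0, "hand": 0}, {"travel": [-0.03, -0.7, 0], "spin": 0, "hand": 0}, {"travel": [-0.034, -1, 0], "spin": 0, "hand": 0}]'

```text
clock: 4.1
ee_pos: [0.5364, 0.1815, 0.2411]
ee_rot: [-3.14, -0.004, -3.011]
force: [1.6, -0.7, -0.6]
width: 0.0181
finger_force: 58.7
```

apply_moves --motion '[{"travel": [-0.01, -0.25, 0], "spin": 0, "hand": 0}, {"travel": [-0.02, -0.5, 0], "spin": 0, "hand": 0}, {"travel": [-0.03, -0.75, 0], "spin": 0, "hand": 0}, {"travel": [-0.034, -1, 0], "spin": 0, "hand": 0}]'

```text
clock: 4.5
ee_pos: [0.5608, 0.0334, 0.2412]
ee_rot: [3.141, -0.004, -3.012]
force: [1.0, 0.1, -1.7]
width: 0.0178
finger_force: 58.7
```

apply_moves --motion '[{"travel": [-0.01, -0.25, 0], "spin": 0, "hand": 0}, {"travel": [-0.02, -0.5, 0], "spin": 0, "hand": 0}, {"travel": [-0.03, -0.75, 0], "spin": 0, "hand": 0}, {"travel": [-0.034, -1, 0], "spin": 0, "hand": 0}]'

```text
clock: 4.9
ee_pos: [0.5852, -0.1143, 0.2411]
ee_rot: [3.14, -0.004, -3.012]
force: [1.1, -0.1, -0.1]
width: 0.0178
finger_force: 58.7
```

apply_moves --motion '[{"travel": [-0.01, -0.25, 0], "spin": 0, "hand": 0}, {"travel": [-0.02, -0.5, 0], "spin": 0, "hand": 0}, {"travel": [-0.03, -0.75, 0], "spin": 0, "hand": 0}, {"travel": [-0.034, -0.9, 0], "spin": 0, "hand": 0}, {"travel": [-0.034, -1, 0], "spin": 0, "hand": 0}, {"travel": [-0.034, -1, 0], "spin": 0, "hand": 0}, {"travel": [-0.034, -1, 0], "spin": 0, "hand": 0}]'

```text
clock: 5.6
ee_pos: [0.6105, -0.2591, 0.2423]
ee_rot: [3.139, -0.001, -3.011]
force: [-0.1, 1.0, -0.6]
width: 0.0181
finger_force: 58.7
```

Run:
```python
from h import *
s=telemetry.read_state();print(s['ee_pos'],s['ee_rot'],s['width'],s['joints'],tool(np.array([.615,-.288,.08])-s['ee_pos']))
```

```text
[ 0.61046544 -0.25914286  0.24226976] [ 3.13885732e+00 -1.38661480e-03 -3.01087188e+00] 0.018138204429958716 [ 0.40003305  0.63013565 -0.05602982  1.36122075  0.03416184  1.15370395
  2.04233864] [-0.006 -0.198  1.081]
```

apply_moves --motion '[{"travel": [-0.006, -0.1, 0], "spin": 0, "hand": 0}, {"travel": [-0.006, -0.198, 0.1], "spin": 0, "hand": 0}, {"travel": [-0.006, -0.198, 0.35], "spin": 0, "hand": 0}, {"travel": [-0.006, -0.198, 0.6], "spin": 0, "hand": 0}, {"travel": [-0.006, -0.198, 0.8], "spin": 0, "hand": 0}, {"travel": [-0.006, -0.198, 0.95], "spin": 0, "hand": 0}, {"travel": [-0.006, -0.198, 0.95], "spin": 0, "hand": 0}]'

```text
clock: 6.3
ee_pos: [0.612, -0.2899, 0.0955]
ee_rot: [3.137, -0.009, -3.013]
force: [-1.5, 0.8, -0.9]
width: 0.0181
finger_force: 58.7
```

apply_moves --motion '[{"travel": [0, 0, 0.05], "spin": 0, "hand": 0}, {"travel": [0, 0, 0.1], "spin": 0, "hand": 0}, {"travel": [0, 0, 0.13], "spin": 0, "hand": 0}, {"travel": [0, 0, 0.135], "spin": 0, "hand": 0}, {"travel": [0, 0, 0.135], "spin": 0, "hand": 0}]'

```text
clock: 6.8
ee_pos: [0.6156, -0.2905, 0.081]
ee_rot: [-3.141, 0.001, -3.012]
force: [0.2, -0.4, -0.3]
width: 0.0179
finger_force: 58.7
```

apply_moves --motion '[{"travel": [0, 0, 0.013], "spin": 0, "hand": 0}, {"travel": [0, 0, 0.013], "spin": 0, "hand": 0}, {"travel": [0, 0, 0.013], "spin": 0, "hand": 0.6}, {"travel": [0, 0, 0.013], "spin": 0, "hand": 0.6}, {"travel": [0, 0, 0.013], "spin": 0, "hand": 0.6}, {"travel": [0, 0, 0.013], "spin": 0, "hand": 0.6}, {"travel": [0, 0, -0.1], "spin": 0, "hand": 0.6}, {"travel": [0, 0, -0.3], "spin": 0, "hand": 0.6}, {"travel": [0, 0, -0.5], "spin": 0, "hand": 0.6}, {"travel": [0, 0, -0.75], "spin": 0, "hand": 1}, {"travel": [0, 0, -0.75], "spin": 0, "hand": 1}]'

```text
clock: 7.9
ee_pos: [0.6188, -0.2919, 0.1999]
ee_rot: [-3.135, 0.011, -3.012]
force: [0.1, 0.1, 0.8]
width: 0.0782
finger_force: 0.0
```

apply_moves --motion '[{"travel": [0.01, 0.25, 0], "spin": 0, "hand": 1}, {"travel": [0.02, 0.5, 0], "spin": 0, "hand": 1}, {"travel": [0.05, 0.75, 0], "spin": 0, "hand": 1}, {"travel": [0.1, 1, 0], "spin": 0, "hand": 1}, {"travel": [0.1, 1, 0], "spin": 0, "hand": 1}]'

```text
clock: 8.4
ee_pos: [0.5801, -0.1353, 0.1929]
ee_rot: [3.135, -0.001, -3.002]
force: [1.1, 0.0, 0.3]
width: 0.0854
finger_force: 0.0
```

Run:
```python
from h import *
import pickle
np.set_printoptions(precision=4,suppress=True)
c=cam("wrist");pickle.dump(c,open("w3.pkl","wb"));t=cam("top")
f=lambda im:(255*(im/255.)**.6).astype(np.uint8)
cv2.imwrite("pics/w3.png",np.hstack([f(c['frame']),cv2.resize(f(t['frame'][165:305,350:430]),(240,420))]))
s=telemetry.read_state();print(s['ee_pos'],s['ee_rot'],s['width'],s['force'])
d=dict(jar=(.498,-.0163,.11),bot=(.5652,-.0062,.135),std=(.6345,0,.089))
for k,v in d.items():print(k,proj(c,v))
```

```text
[ 0.5811 -0.1426  0.1931] [-3.1414 -0.0002 -3.0099] 0.0853582396382689 [-0.3632 -0.6771 -0.0381]
jar [[452.1353 136.0942]]
bot [[456.9467 235.6757]]
std [[411.2863 288.7431]]
```

View pics/w3.png

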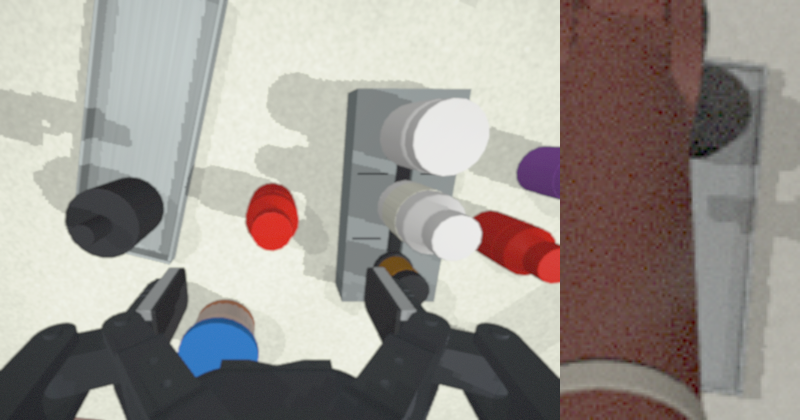

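The predictions land on the objects: jar lid at (452,137), bottle cap at (457,237), and the shield is upright in the tray. Now I'll grasp the bottle.

apply_moves --motion '[{"travel": [0, 0.3, 0], "spin": 0, "hand": 1}, {"travel": [-0.01, 0.6, 0], "spin": 0, "hand": 1}, {"travel": [-0.013, 0.912, 0], "spin": 0, "hand": 1}, {"travel": [-0.013, 0.912, 0], "spin": 0, "hand": 1}, {"travel": [-0.013, 0.912, 0], "spin": 0, "hand": 1}, {"travel": [-0.013, 0.912, 0.2], "spin": 0, "hand": 1}, {"travel": [-0.013, 0.912, 0.45], "spin": 0, "hand": 1}, {"travel": [-0.013, 0.912, 0.7], "spin": 0, "hand": 1}, {"travel": [-0.013, 0.912, 0.8], "spin": 0, "hand": 1}, {"travel": [-0.013, 0.912, 0.8], "spin": 0, "hand": 1}, {"travel": [-0.013, 0.912, 0.8], "spin": 0, "hand": 1}]'

```text
clock: 9.6
ee_pos: [0.5662, -0.0101, 0.0732]
ee_rot: [-3.14, 0.001, -3.016]
force: [-0.2, -0.3, -0.4]
width: 0.0853
finger_force: 0.0
```

Run:
```python
from h import *
s=telemetry.read_state();print(s['ee_pos'],s['ee_rot'],s['width'],s['force'],tool(np.array([.5652,-.0065,.071])-s['ee_pos']))
```

```text
[ 0.5662373  -0.01013351  0.07322646] [-3.14004682e+00  5.50901337e-04 -3.01570052e+00] 0.08529921414357236 [-0.17003801 -0.25775481 -0.43955171] [0.004 0.025 0.015]
```

apply_moves --motion '[{"travel": [0.004, 0.023, 0.01], "spin": 0, "hand": 1}, {"travel": [0.004, 0.023, 0.01], "spin": 0, "hand": 1}, {"travel": [0.004, 0.023, 0.01], "spin": 0, "hand": 0}, {"travel": [0.004, 0.023, 0.01], "spin": 0, "hand": 0}, {"travel": [0.004, 0.023, 0.01], "spin": 0, "hand": 0}, {"travel": [0.004, 0.023, 0.01], "spin": 0, "hand": 0}, {"travel": [0.004, 0.023, 0.01], "spin": 0, "hand": 0}, {"travel": [0.004, 0.023, 0.01], "spin": 0, "hand": 0}]'

```text
clock: 10.4
ee_pos: [0.5653, -0.0047, 0.0725]
ee_rot: [-3.141, 0.002, -3.013]
force: [-0.7, -0.5, 6.1]
width: 0.05
finger_force: 63.0
```

apply_moves --motion '[{"travel": [0, 0, -0.05], "spin": 0, "hand": 0}, {"travel": [0, 0, -0.2], "spin": 0, "hand": 0}, {"travel": [0, 0, -0.4], "spin": 0, "hand": 0}, {"travel": [0, 0, -0.6], "spin": 0, "hand": 0}, {"travel": [0, 0, -0.7], "spin": 0, "hand": 0}, {"travel": [0, 0, -0.7], "spin": 0, "hand": 0}]'

```text
clock: 11.0
ee_pos: [0.5655, -0.004, 0.1788]
ee_rot: [-3.141, 0.005, -3.012]
force: [-0.1, 0.9, -1.5]
width: 0.05
finger_force: 62.7
```

apply_moves --motion '[{"travel": [0.05, -0.15, 0], "spin": 0, "hand": 0}, {"travel": [0.1, -0.4, 0], "spin": 0, "hand": 0}, {"travel": [0.2, -0.65, 0], "spin": 0, "hand": 0}, {"travel": [0.3, -0.9, 0], "spin": 0, "hand": 0}]'

```text
clock: 11.4
ee_pos: [0.5357, -0.1447, 0.1748]
ee_rot: [3.14, -0.003, -3.011]
force: [0.8, -0.4, -2.1]
width: 0.0501
finger_force: 62.7
```

apply_moves --motion '[{"travel": [0.05, -0.25, 0], "spin": 0, "hand": 0}, {"travel": [0.1, -0.5, 0], "spin": 0, "hand": 0}, {"travel": [0.163, -0.75, 0], "spin": 0, "hand": 0}, {"travel": [0.163, -0.87, 0], "spin": 0, "hand": 0}, {"travel": [0.163, -0.87, 0], "spin": 0, "hand": 0}, {"travel": [0.163, -0.87, 0.2], "spin": 0, "hand": 0}, {"travel": [0.163, -0.87, 0.5], "spin": 0, "hand": 0}, {"travel": [0.163, -0.87, 0.75], "spin": 0, "hand": 0}, {"travel": [0.163, -0.87, 0.85], "spin": 0, "hand": 0}, {"travel": [0.163, -0.87, 0.85], "spin": 0, "hand": 0}, {"travel": [0.163, -0.87, 0.85], "spin": 0, "hand": 0}]'

```text
clock: 12.5
ee_pos: [0.5306, -0.2746, 0.049]
ee_rot: [3.14, 0.0, -3.01]
force: [0.4, -0.1, -1.8]
width: 0.0498
finger_force: 62.8
```

Run:
```python
from h import *
s=telemetry.read_state();print(s['ee_pos'],s['ee_rot'],s['width'],s['force'],tool(np.array([.531,-.2765,.0375])-s['ee_pos']))
```

```text
[ 0.53058617 -0.27461015  0.04902281] [ 3.14017032e+00  3.13430551e-04 -3.00990333e+00] 0.04981317566718828 [ 0.35072503 -0.05313475 -1.84980815] [-0.001 -0.013  0.077]
```

apply_moves --motion '[{"travel": [0, -0.01, 0.05], "spin": 0, "hand": 0}, {"travel": [0, -0.01, 0.08], "spin": 0, "hand": 0}, {"travel": [0, -0.01, 0.08], "spin": 0, "hand": 0}, {"travel": [0, -0.01, 0.08], "spin": 0, "hand": 0}, {"travel": [0, -0.01, 0.08], "spin": 0, "hand": 1}, {"travel": [0, -0.01, 0.08], "spin": 0, "hand": 1}, {"travel": [0, -0.01, 0.08], "spin": 0, "hand": 1}, {"travel": [0, -0.01, 0.08], "spin": 0, "hand": 1}, {"travel": [0, -0.01, -0.1], "spin": 0, "hand": 1}, {"travel": [0, -0.01, -0.35], "spin": 0, "hand": 1}, {"travel": [0, -0.01, -0.6], "spin": 0, "hand": 1}, {"travel": [0, -0.01, -0.85], "spin": 0, "hand": 1}]'

```text
clock: 13.7
ee_pos: [0.5298, -0.2779, 0.1781]
ee_rot: [3.142, -0.0, -3.012]
force: [0.2, -0.8, 0.0]
width: 0.0851
finger_force: 0.0
```

apply_moves --motion '[{"travel": [0, 0.25, 0], "spin": 0, "hand": 1}, {"travel": [0, 0.5, 0], "spin": 0, "hand": 1}, {"travel": [0, 0.75, 0], "spin": 0, "hand": 1}, {"travel": [0, 0.9, 0], "spin": 0, "hand": 1}]'

```text
clock: 14.1
ee_pos: [0.5122, -0.1404, 0.1769]
ee_rot: [3.14, 0.0, -3.009]
force: [-0.0, 0.6, -0.0]
width: 0.0853
finger_force: 0.0
```

apply_moves --motion '[{"travel": [0, 0.25, 0], "spin": 0, "hand": 1}, {"travel": [0, 0.5, 0], "spin": 0, "hand": 1}, {"travel": [-0.01, 0.75, 0], "spin": 0, "hand": 1}, {"travel": [-0.01, 0.85, 0], "spin": 0, "hand": 1}, {"travel": [-0.01, 0.85, 0], "spin": 0, "hand": 1}, {"travel": [-0.01, 0.85, 0], "spin": 0, "hand": 1}]'

```text
clock: 14.7
ee_pos: [0.4977, -0.0184, 0.1767]
ee_rot: [-3.141, 0.0, -3.013]
force: [0.3, -0.3, 0.3]
width: 0.0855
finger_force: 0.0
```

Run:
```python
from h import *
s=telemetry.read_state();print(s['ee_pos'],s['ee_rot'],s['width'],s['force'],tool(np.array([.498,-.0163,.059])-s['ee_pos']))
```

```text
[ 0.49772186 -0.01843912  0.176719  ] [-3.14051688e+00  2.44839487e-04 -3.01261375e+00] 0.08551899648927729 [ 0.31386415 -0.33859229  0.29338013] [-0.003  0.015  0.785]
```

apply_moves --motion '[{"travel": [-0.003, 0.015, 0.2], "spin": 0, "hand": 1}, {"travel": [-0.003, 0.015, 0.45], "spin": 0, "hand": 1}, {"travel": [-0.003, 0.015, 0.65], "spin": 0, "hand": 1}, {"travel": [-0.003, 0.015, 0.78], "spin": 0, "hand": 1}, {"travel": [-0.003, 0.015, 0.78], "spin": 0, "hand": 1}, {"travel": [-0.003, 0.015, 0.78], "spin": 0, "hand": 0}, {"travel": [-0.003, 0.015, 0.78], "spin": 0, "hand": 0}, {"travel": [-0.003, 0.015, 0.78], "spin": 0, "hand": 0}, {"travel": [-0.003, 0.015, 0.78], "spin": 0, "hand": 0}, {"travel": [-0.003, 0.015, 0.78], "spin": 0, "hand": 0}, {"travel": [-0.003, 0.015, 0.78], "spin": 0, "hand": 0}]'

```text
clock: 15.8
ee_pos: [0.499, -0.0162, 0.0613]
ee_rot: [-3.14, 0.003, -3.013]
force: [-0.8, -1.3, 6.1]
width: 0.0559
finger_force: 64.2
```

apply_moves --motion '[{"travel": [0, 0, -0.05], "spin": 0, "hand": 0}, {"travel": [0, 0, -0.2], "spin": 0, "hand": 0}, {"travel": [0, 0, -0.4], "spin": 0, "hand": 0}, {"travel": [0, 0, -0.6], "spin": 0, "hand": 0}, {"travel": [0, 0, -0.7], "spin": 0, "hand": 0}, {"travel": [0, 0, -0.7], "spin": 0, "hand": 0}]'

```text
clock: 16.4
ee_pos: [0.4992, -0.015, 0.1672]
ee_rot: [-3.141, 0.006, -3.012]
force: [-0.1, 0.4, -2.2]
width: 0.0565
finger_force: 64.3
```

apply_moves --motion '[{"travel": [0.05, -0.15, 0], "spin": 0, "hand": 0}, {"travel": [0.1, -0.4, 0], "spin": 0, "hand": 0}, {"travel": [0.2, -0.6, 0], "spin": 0, "hand": 0}, {"travel": [0.3, -0.8, 0], "spin": 0, "hand": 0}]'

```text
clock: 16.8
ee_pos: [0.4673, -0.1409, 0.1635]
ee_rot: [3.141, -0.002, -3.012]
force: [0.8, -0.3, -0.9]
width: 0.0562
finger_force: 64.3
```

apply_moves --motion '[{"travel": [0.05, -0.25, 0], "spin": 0, "hand": 0}, {"travel": [0.1, -0.5, 0], "spin": 0, "hand": 0}, {"travel": [0.25, -0.7, 0], "spin": 0, "hand": 0}, {"travel": [0.25, -0.81, 0], "spin": 0, "hand": 0}, {"travel": [0.25, -0.81, 0], "spin": 0, "hand": 0}, {"travel": [0.25, -0.81, 0.2], "spin": 0, "hand": 0}, {"travel": [0.25, -0.81, 0.5], "spin": 0, "hand": 0}, {"travel": [0.25, -0.81, 0.75], "spin": 0, "hand": 0}, {"travel": [0.25, -0.81, 0.85], "spin": 0, "hand": 0}, {"travel": [0.25, -0.81, 0.85], "spin": 0, "hand": 0}, {"travel": [0.25, -0.81, 0.85], "spin": 0, "hand": 0}]'

```text
clock: 17.9
ee_pos: [0.448, -0.2639, 0.0371]
ee_rot: [3.141, 0.0, -3.01]
force: [0.3, -0.0, -1.9]
width: 0.056
finger_force: 64.5
```

Run:
```python
from h import *
s=telemetry.read_state();print(s['ee_pos'],s['ee_rot'],s['width'],s['force'],tool(np.array([.449,-.2656,.026])-s['ee_pos']))
```

```text
[ 0.4479577  -0.26386051  0.03708463] [ 3.14055020e+00  3.80124162e-04 -3.01004634e+00] 0.056048191887892077 [ 0.30188172 -0.0493196  -1.85894859] [-0.005 -0.012  0.074]
```

apply_moves --motion '[{"travel": [0, -0.01, 0.05], "spin": 0, "hand": 0}, {"travel": [0, -0.01, 0.078], "spin": 0, "hand": 0}, {"travel": [0, -0.01, 0.078], "spin": 0, "hand": 0}, {"travel": [0, -0.01, 0.078], "spin": 0, "hand": 0}, {"travel": [0, -0.01, 0.078], "spin": 0, "hand": 1}, {"travel": [0, -0.01, 0.078], "spin": 0, "hand": 1}, {"travel": [0, -0.01, 0.078], "spin": 0, "hand": 1}, {"travel": [0, -0.01, 0.078], "spin": 0, "hand": 1}, {"travel": [0, -0.01, -0.1], "spin": 0, "hand": 1}, {"travel": [0, -0.01, -0.35], "spin": 0, "hand": 1}, {"travel": [0, -0.01, -0.6], "spin": 0, "hand": 1}, {"travel": [0, -0.01, -0.95], "spin": 0, "hand": 1}]'

```text
clock: 19.1
ee_pos: [0.446, -0.2662, 0.1774]
ee_rot: [3.139, -0.003, -3.012]
force: [0.7, -1.0, 0.0]
width: 0.0856
finger_force: 0.0
```

apply_moves --motion '[{"travel": [-0.2, 0.2, 0], "spin": 0, "hand": 1}, {"travel": [-0.4, 0.4, 0], "spin": 0, "hand": 1}, {"travel": [-0.6, 0.6, 0], "spin": 0, "hand": 1}, {"travel": [-0.73, 0.8, 0], "spin": 0, "hand": 1}]'

```text
clock: 19.5
ee_pos: [0.5422, -0.1318, 0.1774]
ee_rot: [3.142, 0.002, -3.011]
force: [0.4, 0.4, -0.0]
width: 0.0853
finger_force: 0.0
```

apply_moves --motion '[{"travel": [-0.2, 0.2, 0], "spin": 0, "hand": 1}, {"travel": [-0.4, 0.4, 0], "spin": 0, "hand": 1}, {"travel": [-0.4, 0.5, 0], "spin": 0, "hand": 1}, {"travel": [-0.4, 0.5, 0], "spin": 0, "hand": 1}, {"travel": [-0.4, 0.5, 0], "spin": 0, "hand": 1}]'

```text
clock: 20.0
ee_pos: [0.5892, -0.0532, 0.1769]
ee_rot: [-3.14, -0.002, -3.013]
force: [0.2, -1.2, -0.3]
width: 0.0856
finger_force: 0.0
```

Run:
```python
from h import *
import pickle
np.set_printoptions(precision=4,suppress=True)
c=cam("wrist");pickle.dump(c,open("w4.pkl","wb"));t=cam("scene")
f=lambda im:(255*(im/255.)**.6).astype(np.uint8)
cv2.imwrite("pics/w4.png",np.hstack([f(c['frame']),cv2.resize(f(t['frame'][140:250,125:190]),(240,406)) if 0 else cv2.resize(f(t['frame'][130:250,130:200]),(240,420))]))
s=telemetry.read_state();print(s['ee_pos'],s['ee_rot'],s['width'])
print(proj(c,[(.6345,0,.089),(.500,-.017,.04)]), tool(np.array([.6345,.0003,.053])-s['ee_pos']))
```

```text
[ 0.5893 -0.0546  0.1771] [-3.1397 -0.0011 -3.0161] 0.08498970073391858
[[330.7204 277.1507]
 [329.5371 111.6451]] [-0.346  0.327  0.826]
```

View pics/w4.png

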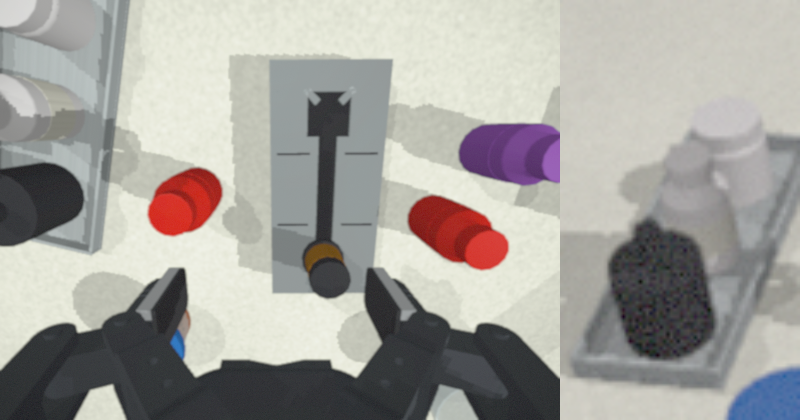

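All three items stand upright in the tray. The standard's cap, at (330,277), matches the prediction, and the wide end is centred near (328,115) with the slot running from (327,140) to (323,235).

apply_moves --motion '[{"travel": [-0.18, 0.17, 0], "spin": 0, "hand": 1}, {"travel": [-0.346, 0.327, 0], "spin": 0, "hand": 1}, {"travel": [-0.346, 0.327, 0], "spin": 0, "hand": 1}, {"travel": [-0.346, 0.327, 0.1], "spin": 0, "hand": 1}, {"travel": [-0.346, 0.327, 0.35], "spin": 0, "hand": 1}, {"travel": [-0.346, 0.327, 0.6], "spin": 0, "hand": 1}, {"travel": [-0.346, 0.327, 0.75], "spin": 0, "hand": 1}, {"travel": [-0.346, 0.327, 0.8], "spin": 0, "hand": 1}, {"travel": [-0.346, 0.327, 0.8], "spin": 0, "hand": 1}, {"travel": [-0.346, 0.327, 0.8], "spin": 0, "hand": 1}]'

```text
clock: 21.1
ee_pos: [0.6364, 0.0027, 0.0585]
ee_rot: [-3.141, 0.003, -3.014]
force: [0.1, -0.3, -0.4]
width: 0.0852
finger_force: 0.0
```

Run:
```python
from h import *
import pickle
np.set_printoptions(precision=4,suppress=True)
s=telemetry.read_state();print(s['ee_pos'],s['ee_rot'],s['width'],s['force'],tool(np.array([.6345,.0003,.053])-s['ee_pos']))
c=pickle.load(open("w4.pkl","rb"))
for p in [(307,93),(350,93),(350,136),(307,136),(327.5,140),(325,190),(323,235)]:print(p,plane(c,p,.04))
w=pickle.load(open("w2.pkl","rb"))
print("well near edge top",plane(w,(275,174),.06))
```

```text
[0.6364 0.0027 0.0585] [-3.1408  0.0025 -3.0135] 0.08523932322350698 [ 0.1021 -0.2841 -0.4165] [ 0.015 -0.014  0.037]
(307, 93) [ 0.4875 -0.0391  0.04  ]
(350, 93) [ 0.4827 -0.0022  0.04  ]
(350, 136) [0.5181 0.005  0.04  ]
(307, 136) [ 0.523  -0.0334  0.04  ]
(327.5, 140) [ 0.5241 -0.0145  0.04  ]
(325, 190) [ 0.5697 -0.0087  0.04  ]
(323, 235) [ 0.6146 -0.0028  0.04  ]
well near edge top [0.4948 0.3297 0.06  ]
```

apply_moves --motion '[{"travel": [0.01, -0.014, 0.033], "spin": 0, "hand": 1}, {"travel": [0.01, -0.014, 0.033], "spin": 0, "hand": 1}, {"travel": [0.01, -0.014, 0.033], "spin": 0, "hand": 0}, {"travel": [0.01, -0.014, 0.033], "spin": 0, "hand": 0}, {"travel": [0.01, -0.014, 0.033], "spin": 0, "hand": 0}, {"travel": [0.01, -0.014, 0.033], "spin": 0, "hand": 0}, {"travel": [0.01, -0.014, 0.033], "spin": 0, "hand": 0}, {"travel": [0.01, -0.014, 0.033], "spin": 0, "hand": 0}, {"travel": [0.01, -0.014, 0.033], "spin": 0, "hand": 0}]'

```text
clock: 22.0
ee_pos: [0.6346, 0.0014, 0.0526]
ee_rot: [-3.141, 0.001, -3.012]
force: [0.2, -0.2, 3.3]
width: 0.0344
finger_force: 59.8
```

Run:
```python
from h import *
np.set_printoptions(precision=4,suppress=True)
s=telemetry.read_state();print(s['ee_pos'],s['ee_rot'],s['width'],s['force'],tool(np.array([.502,-.0173,s['ee_pos'][2]])-s['ee_pos']))
```

```text
[0.6346 0.0014 0.0526] [-3.1414  0.001  -3.0123] 0.03435759918071913 [ 0.2035 -0.173   3.2701] [ 0.893 -0.01  -0.001]
```

apply_moves --motion '[{"travel": [0, -0.005, -0.022], "spin": 0, "hand": 0}, {"travel": [0, -0.005, -0.022], "spin": 0, "hand": 0}, {"travel": [0, -0.005, -0.022], "spin": 0, "hand": 0}, {"travel": [0.03, -0.006, -0.022], "spin": 0, "hand": 0}, {"travel": [0.08, -0.007, -0.022], "spin": 0, "hand": 0}, {"travel": [0.15, -0.008, -0.022], "spin": 0, "hand": 0}, {"travel": [0.22, -0.008, -0.022], "spin": 0, "hand": 0}, {"travel": [0.29, -0.008, -0.022], "spin": 0, "hand": 0}, {"travel": [0.36, -0.009, -0.022], "spin": 0, "hand": 0}, {"travel": [0.4, -0.01, -0.022], "spin": 0, "hand": 0}, {"travel": [0.4, -0.01, -0.022], "spin": 0, "hand": 0}]'

```text
clock: 23.1
ee_pos: [0.5735, -0.0081, 0.0554]
ee_rot: [-3.141, -0.002, -3.013]
force: [1.3, -0.5, -0.4]
width: 0.0348
finger_force: 59.7
```

Run:
```python
from h import *
np.set_printoptions(precision=4,suppress=True)
s=telemetry.read_state();print(s['ee_pos'],s['ee_rot'],s['width'],s['force'],tool(np.array([.502,-.0173,s['ee_pos'][2]])-s['ee_pos']))
```

```text
[ 0.5735 -0.0081  0.0554] [-3.1415 -0.0016 -3.0126] 0.03481611696394116 [ 1.2768 -0.537  -0.4067] [0.481 0.001 0.001]
```

apply_moves --motion '[{"travel": [0.04, 0, 0], "spin": 0, "hand": 0}, {"travel": [0.1, 0, 0], "spin": 0, "hand": 0}, {"travel": [0.18, 0, 0], "spin": 0, "hand": 0}, {"travel": [0.26, 0, 0], "spin": 0, "hand": 0}, {"travel": [0.34, 0, 0], "spin": 0, "hand": 0}, {"travel": [0.42, 0, 0], "spin": 0, "hand": 0}, {"travel": [0.47, 0, 0], "spin": 0, "hand": 0}, {"travel": [0.477, 0, 0], "spin": 0, "hand": 0}, {"travel": [0.477, 0, 0], "spin": 0, "hand": 0}, {"travel": [0.477, 0, 0], "spin": 0, "hand": 0}]'

```text
clock: 24.1
ee_pos: [0.5048, -0.0169, 0.0555]
ee_rot: [-3.142, 0.001, -3.012]
force: [-0.1, -0.2, -1.1]
width: 0.0345
finger_force: 59.7
```

apply_moves --motion '[{"travel": [0, 0, -0.03], "spin": 0, "hand": 0}, {"travel": [0, 0, -0.07], "spin": 0, "hand": 0}, {"travel": [0, 0, -0.12], "spin": 0, "hand": 0}, {"travel": [0, 0, -0.2], "spin": 0, "hand": 0}, {"travel": [0, 0, -0.2], "spin": 0, "hand": 0}]'

```text
clock: 24.6
ee_pos: [0.5053, -0.017, 0.0874]
ee_rot: [-3.141, 0.004, -3.012]
force: [-0.0, -0.1, -1.5]
width: 0.0346
finger_force: 59.7
```

apply_moves --motion '[{"travel": [0, 0, -0.2], "spin": 0, "hand": 0}, {"travel": [0, 0, -0.4], "spin": 0, "hand": 0}, {"travel": [0, 0, -0.58], "spin": 0, "hand": 0}, {"travel": [0, 0.15, -0.58], "spin": 0, "hand": 0}, {"travel": [-0.05, 0.4, -0.58], "spin": 0, "hand": 0}, {"travel": [-0.1, 0.65, -0.58], "spin": 0, "hand": 0}, {"travel": [-0.15, 0.9, -0.58], "spin": 0, "hand": 0}]'

```text
clock: 25.3
ee_pos: [0.5086, 0.1209, 0.1728]
ee_rot: [-3.142, 0.0, -3.013]
force: [0.9, -0.2, -0.7]
width: 0.035
finger_force: 60.0
```

apply_moves --motion '[{"travel": [0, 0.25, 0], "spin": 0, "hand": 0}, {"travel": [0, 0.5, 0], "spin": 0, "hand": 0}, {"travel": [0.05, 0.75, 0], "spin": 0, "hand": 0}, {"travel": [0.05, 0.9, 0], "spin": 0, "hand": 0}, {"travel": [0.05, 0.9, 0], "spin": 0, "hand": 0}, {"travel": [0.05, 0.9, 0], "spin": 0, "hand": 0}]'

```text
clock: 25.9
ee_pos: [0.4837, 0.2523, 0.1723]
ee_rot: [-3.141, -0.0, -3.011]
force: [-0.0, -0.7, -1.2]
width: 0.0351
finger_force: 60.0
```

Run:
```python
from h import *
import pickle
np.set_printoptions(precision=4,suppress=True)
c=cam("wrist");pickle.dump(c,open("w5.pkl","wb"));t=cam("top")
f=lambda im:(255*(im/255.)**.6).astype(np.uint8)
cv2.imwrite("pics/w5.png",f(np.hstack([c['frame'],cv2.resize(t['frame'][210:290,110:155],(236,420))])))
s=telemetry.read_state();print(s['ee_pos'],s['ee_rot'],s['width'],proj(c,(.513,.329,.06)),proj(t,(.513,.329,.06)))
```

```text
[0.4844 0.2506 0.1723] [-3.1399 -0.0002 -3.0149] 0.034629770124769525 [[354.2888 251.717 ]] [[146.3607 246.9235]]
```

View pics/w5.png

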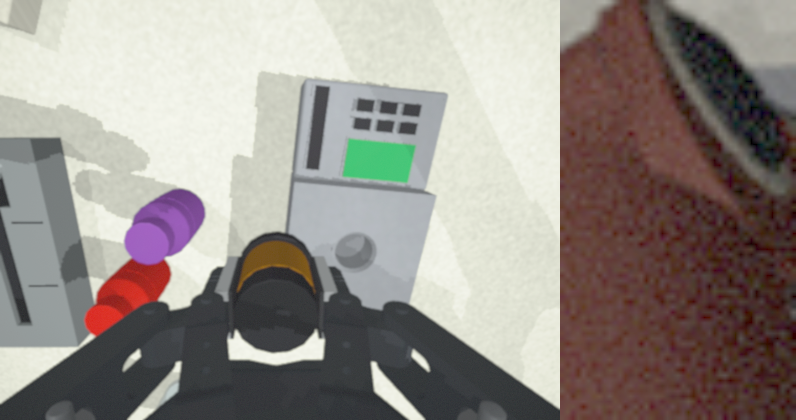

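The well is seen at (356,252), and the standard's cap in the hand is at about (276,312).

Run:
```python
from h import *
import pickle
np.set_printoptions(precision=4,suppress=True)
c=pickle.load(open("w5.pkl","rb"));s=telemetry.read_state()
w=plane(c,(356,252),.06);cap=plane(c,(275.7,312),s['ee_pos'][2]+.0364)
print(w,plane(c,(335,252),.06),plane(c,(377,252),.06),"cap",cap,s['ee_pos'])
print(tool(w-s['ee_pos']),tool(w-cap))
```

```text
[0.5131 0.3306 0.06  ] [0.5156 0.3115 0.06  ] [0.5106 0.3497 0.06  ] cap [0.4846 0.2526 0.2087] [0.4844 0.2506 0.1723]
[-0.257  0.506  0.748] [-0.254  0.493  0.991]
```

apply_moves --motion '[{"travel": [-0.1, 0.2, 0], "spin": 0, "hand": 0}, {"travel": [-0.2, 0.4, 0], "spin": 0, "hand": 0}, {"travel": [-0.256, 0.502, 0], "spin": 0, "hand": 0}, {"travel": [-0.256, 0.502, 0.1], "spin": 0, "hand": 0}, {"travel": [-0.256, 0.502, 0.25], "spin": 0, "hand": 0}, {"travel": [-0.256, 0.502, 0.4], "spin": 0, "hand": 0}, {"travel": [-0.256, 0.502, 0.48], "spin": 0, "hand": 0}, {"travel": [-0.256, 0.502, 0.5], "spin": 0, "hand": 0}, {"travel": [-0.256, 0.502, 0.5], "spin": 0, "hand": 0}, {"travel": [-0.256, 0.502, 0.5], "spin": 0, "hand": 0}]'

```text
clock: 27.0
ee_pos: [0.5132, 0.3325, 0.0985]
ee_rot: [3.141, 0.002, -3.013]
force: [0.3, 0.9, 0.6]
width: 0.0348
finger_force: 60.1
```

Run:
```python
from h import *
np.set_printoptions(precision=4,suppress=True)
s=telemetry.read_state();print(s['ee_pos'],s['ee_rot'],s['width'],s['force'],tool(np.array([.513,.3303,.0726])-s['ee_pos']))
```

```text
[0.5132 0.3325 0.0985] [ 3.1407  0.002  -3.0128] 0.03480026406433712 [0.2808 0.9099 0.5702] [ 0.003 -0.014  0.173]
```

apply_moves --motion '[{"travel": [0.002, -0.01, 0], "spin": 0, "hand": 0}, {"travel": [0.002, -0.01, 0], "spin": 0, "hand": 0}, {"travel": [0.002, -0.01, 0.03], "spin": 0, "hand": 0}, {"travel": [0.002, -0.01, 0.06], "spin": 0, "hand": 0}, {"travel": [0.002, -0.01, 0.09], "spin": 0, "hand": 0}, {"travel": [0.002, -0.01, 0.12], "spin": 0, "hand": 0}, {"travel": [0.002, -0.01, 0.145], "spin": 0, "hand": 0}, {"travel": [0.002, -0.01, 0.165], "spin": 0, "hand": 0}, {"travel": [0.002, -0.01, 0.165], "spin": 0, "hand": 0}, {"travel": [0.002, -0.01, 0.165], "spin": 0, "hand": 0}]'

```text
clock: 28.0
ee_pos: [0.5122, 0.3308, 0.0726]
ee_rot: [3.142, 0.0, -3.012]
force: [-0.1, 0.4, -0.7]
width: 0.0348
finger_force: 60.2
```

apply_moves --motion '[{"travel": [0, 0, 0.007], "spin": 0, "hand": 0}, {"travel": [0, 0, 0.007], "spin": 0, "hand": 0}, {"travel": [0, 0, 0.007], "spin": 0, "hand": 0}, {"travel": [0, 0, 0.007], "spin": 0, "hand": 1}, {"travel": [0, 0, 0.007], "spin": 0, "hand": 1}, {"travel": [0, 0, 0.007], "spin": 0, "hand": 1}, {"travel": [0, 0, 0.007], "spin": 0, "hand": 1}, {"travel": [0, 0, -0.15], "spin": 0, "hand": 1}, {"travel": [0, 0, -0.4], "spin": 0, "hand": 1}, {"travel": [0, 0, -0.7], "spin": 0, "hand": 1}, {"travel": [0, 0, -0.85], "spin": 0, "hand": 1}, {"travel": [0, 0, -0.85], "spin": 0, "hand": 1}]'

```text
clock: 29.2
ee_pos: [0.5143, 0.3323, 0.2045]
ee_rot: [3.137, 0.008, -3.012]
force: [0.6, 0.2, -0.9]
width: 0.0855
finger_force: 0.0
```

Run:
```python
from h import *
import pickle
np.set_printoptions(precision=4,suppress=True)
c=cam("wrist");pickle.dump(c,open("w6.pkl","wb"));t=cam("scene");pickle.dump(t,open("s6.pkl","wb"))
f=lambda im:(255*(im/255.)**.5).astype(np.uint8)
cv2.imwrite("pics/w6.png",f(np.hstack([c['frame'][150:360,150:400].repeat(2,0).repeat(2,1)[:,:400],cv2.resize(t['frame'][135:215,360:436],(400,420),interpolation=2)])))
s=telemetry.read_state();print(s['ee_pos'],s['ee_rot'],proj(c,[(.513,.3303,.109)]),proj(t,(.513,.3303,.109)))
```

```text
[0.5119 0.3306 0.2   ] [-3.1415 -0.0001 -3.0122] [[272.7801 213.5314]] [[401.2974 163.4382]]
```

View pics/w6.png

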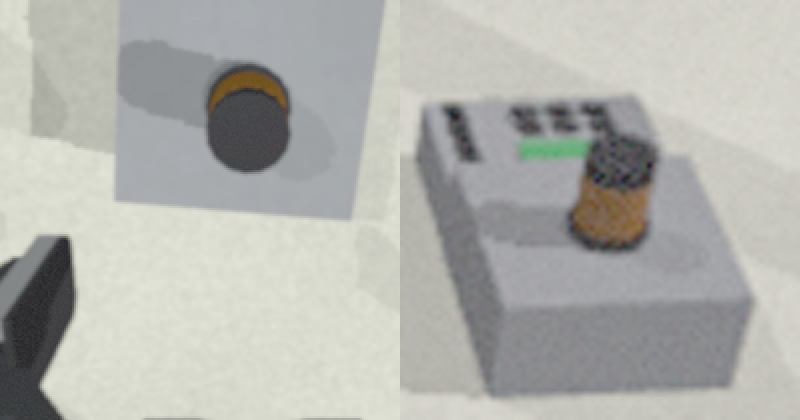

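The standard is fully seated: its cap is at about (274,215) against a prediction of (273,214), and the shoulder is flush. Now I'll fetch the shield.

apply_moves --motion '[{"travel": [-0.01, -0.25, 0], "spin": 0, "hand": 0.7}, {"travel": [-0.02, -0.5, 0], "spin": 0, "hand": 0.7}, {"travel": [-0.03, -0.75, 0], "spin": 0, "hand": 0.7}, {"travel": [-0.037, -1, 0], "spin": 0, "hand": 0.7}]'

```text
clock: 29.7
ee_pos: [0.5359, 0.1809, 0.1979]
ee_rot: [-3.14, -0.004, -3.012]
force: [0.2, 0.5, 0.4]
width: 0.0598
finger_force: 0.0
```

apply_moves --motion '[{"travel": [-0.01, -0.25, 0], "spin": 0, "hand": 0.7}, {"travel": [-0.02, -0.5, 0], "spin": 0, "hand": 0.7}, {"travel": [-0.03, -0.75, 0], "spin": 0, "hand": 0.7}, {"travel": [-0.037, -1, 0], "spin": 0, "hand": 0.7}]'

```text
clock: 30.1
ee_pos: [0.5607, 0.0331, 0.198]
ee_rot: [3.141, -0.004, -3.012]
force: [0.4, -0.9, 0.3]
width: 0.0599
finger_force: 0.0
```

apply_moves --motion '[{"travel": [-0.01, -0.25, 0], "spin": 0, "hand": 0.7}, {"travel": [-0.02, -0.5, 0], "spin": 0, "hand": 0.7}, {"travel": [-0.03, -0.75, 0], "spin": 0, "hand": 0.7}, {"travel": [-0.037, -1, 0], "spin": 0, "hand": 0.7}]'

```text
clock: 30.5
ee_pos: [0.5855, -0.1146, 0.1978]
ee_rot: [3.14, -0.004, -3.012]
force: [0.4, 0.4, -0.7]
width: 0.0595
finger_force: 0.0
```

apply_moves --motion '[{"travel": [-0.01, -0.25, 0], "spin": 0, "hand": 0.7}, {"travel": [-0.02, -0.5, 0], "spin": 0, "hand": 0.7}, {"travel": [-0.03, -0.75, 0], "spin": 0, "hand": 0.7}, {"travel": [-0.037, -1, 0], "spin": 0, "hand": 0.7}, {"travel": [-0.037, -1, 0], "spin": 0, "hand": 0.7}, {"travel": [-0.037, -1, 0], "spin": 0, "hand": 0.7}]'

```text
clock: 31.1
ee_pos: [0.6101, -0.2621, 0.1975]
ee_rot: [3.139, -0.004, -3.015]
force: [-0.4, 0.7, -0.3]
width: 0.0598
finger_force: 0.0
```

Run:
```python
from h import *
import pickle
np.set_printoptions(precision=4,suppress=True)
c=cam("wrist");pickle.dump(c,open("w7.pkl","wb"))
f=lambda im:(255*(im/255.)**.5).astype(np.uint8)
cv2.imwrite("pics/w7.png",f(c['frame']))
s=telemetry.read_state();print(s['ee_pos'],s['ee_rot'],tool(np.array([.6156,-.2907,.080])-s['ee_pos']))
print(proj(c,[(.6156,-.2907,.102),(.6156,-.2907,.072),(.5306,-.276,.099),(.4485,-.265,.074)]))
```

```text
[ 0.6108 -0.26    0.198 ] [ 3.1384 -0.0031 -3.0118] [-0.008 -0.209  0.786]
[[240.1324 218.8738]
 [243.7275 209.3367]
 [270.2409 114.2067]
 [298.019    5.3077]]
```

View pics/w7.png

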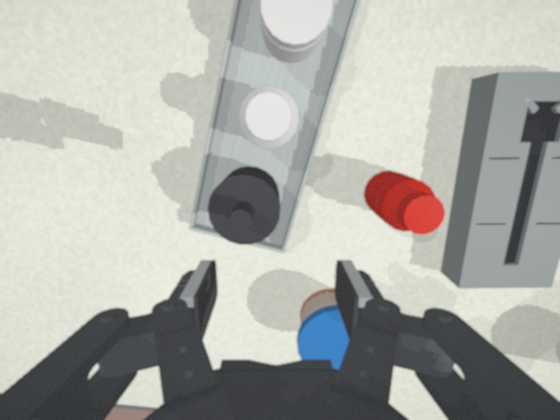

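The shield's knob, at about (240,217), is where predicted. I'll grasp it and carry it back.

apply_moves --motion '[{"travel": [-0.008, -0.15, 0], "spin": 0, "hand": 0.7}, {"travel": [-0.008, -0.2, 0], "spin": 0, "hand": 0.7}, {"travel": [-0.008, -0.2, 0], "spin": 0, "hand": 0.7}, {"travel": [-0.008, -0.2, 0.25], "spin": 0, "hand": 0.7}, {"travel": [-0.008, -0.2, 0.5], "spin": 0, "hand": 0.7}, {"travel": [-0.008, -0.2, 0.7], "spin": 0, "hand": 0.7}, {"travel": [-0.008, -0.2, 0.78], "spin": 0, "hand": 0.7}, {"travel": [-0.008, -0.2, 0.78], "spin": 0, "hand": 0.7}, {"travel": [-0.008, -0.2, 0.78], "spin": 0, "hand": 0.7}]'

```text
clock: 32.05
ee_pos: [0.6179, -0.2906, 0.0847]
ee_rot: [-3.141, 0.002, -3.011]
force: [1.2, 0.0, -0.2]
width: 0.0599
finger_force: 0.0
```

apply_moves --motion '[{"travel": [0, 0, 0], "spin": 0, "hand": 0}, {"travel": [0, 0, 0], "spin": 0, "hand": 0}, {"travel": [0, 0, 0], "spin": 0, "hand": 0}, {"travel": [0, 0, 0], "spin": 0, "hand": 0}, {"travel": [0, 0, 0], "spin": 0, "hand": 0}, {"travel": [0, 0, 0], "spin": 0, "hand": 0}]'

```text
clock: 32.65
ee_pos: [0.6175, -0.291, 0.0848]
ee_rot: [-3.141, 0.002, -3.012]
force: [-1.3, 1.2, 6.1]
width: 0.0172
finger_force: 58.6
```

apply_moves --motion '[{"travel": [0, 0, -0.05], "spin": 0, "hand": 0}, {"travel": [0, 0, -0.25], "spin": 0, "hand": 0}, {"travel": [0, 0, -0.5], "spin": 0, "hand": 0}, {"travel": [0, 0, -0.75], "spin": 0, "hand": 0}, {"travel": [0, 0, -0.95], "spin": 0, "hand": 0}, {"travel": [0, 0, -0.95], "spin": 0, "hand": 0}]'

```text
clock: 33.25
ee_pos: [0.6192, -0.2923, 0.2315]
ee_rot: [-3.136, 0.009, -3.013]
force: [0.2, -0.6, -0.7]
width: 0.0178
finger_force: 58.7
```

apply_moves --motion '[{"travel": [0.01, 0.15, 0], "spin": 0, "hand": 0}, {"travel": [0.02, 0.4, 0], "spin": 0, "hand": 0}, {"travel": [0.03, 0.7, 0], "spin": 0, "hand": 0}, {"travel": [0.035, 1, 0], "spin": 0, "hand": 0}]'

```text
clock: 33.65
ee_pos: [0.5906, -0.1418, 0.2242]
ee_rot: [3.141, -0.003, -3.014]
force: [0.7, 0.2, -0.5]
width: 0.0173
finger_force: 58.7
```

apply_moves --motion '[{"travel": [0.01, 0.25, 0], "spin": 0, "hand": 0}, {"travel": [0.02, 0.5, 0], "spin": 0, "hand": 0}, {"travel": [0.03, 0.75, 0], "spin": 0, "hand": 0}, {"travel": [0.035, 1, 0], "spin": 0, "hand": 0}]'

```text
clock: 34.05
ee_pos: [0.5662, 0.0064, 0.2245]
ee_rot: [-3.142, -0.003, -3.012]
force: [0.6, 0.8, -1.6]
width: 0.0175
finger_force: 58.7
```

apply_moves --motion '[{"travel": [0.01, 0.25, 0], "spin": 0, "hand": 0}, {"travel": [0.02, 0.5, 0], "spin": 0, "hand": 0}, {"travel": [0.03, 0.75, 0], "spin": 0, "hand": 0}, {"travel": [0.035, 1, 0], "spin": 0, "hand": 0}]'

```text
clock: 34.45
ee_pos: [0.5417, 0.1542, 0.2244]
ee_rot: [-3.141, -0.003, -3.012]
force: [-0.3, -0.4, -1.6]
width: 0.0176
finger_force: 58.7
```

apply_moves --motion '[{"travel": [0.01, 0.25, 0], "spin": 0, "hand": 0}, {"travel": [0.02, 0.5, 0], "spin": 0, "hand": 0}, {"travel": [0.03, 0.75, 0], "spin": 0, "hand": 0}, {"travel": [0.035, 0.95, 0], "spin": 0, "hand": 0}, {"travel": [0.035, 1, 0], "spin": 0, "hand": 0}, {"travel": [0.035, 1, 0], "spin": 0, "hand": 0}, {"travel": [0.035, 1, 0], "spin": 0, "hand": 0}]'

```text
clock: 35.15
ee_pos: [0.5189, 0.2989, 0.2249]
ee_rot: [-3.139, -0.001, -3.015]
force: [0.2, -0.4, -0.8]
width: 0.0173
finger_force: 58.8
```

Run:
```python
from h import *
import pickle
np.set_printoptions(precision=4,suppress=True)
c=cam("wrist");pickle.dump(c,open("w8.pkl","wb"))
s=telemetry.read_state();print(s['ee_pos'],s['ee_rot'],s['width'],s['force'],tool(np.array([.515,.3303,.1405])-s['ee_pos']))
```

```text
[0.5192 0.2985 0.2251] [-3.139  -0.0007 -3.0156] 0.017175359004036106 [ 1.1176 -0.4769 -1.3396] [0.001 0.215 0.564]
```

apply_moves --motion '[{"travel": [0, 0.15, 0], "spin": 0, "hand": 0}, {"travel": [0, 0.205, 0], "spin": 0, "hand": 0}, {"travel": [0, 0.205, 0], "spin": 0, "hand": 0}, {"travel": [0, 0.205, 0], "spin": 0, "hand": 0}, {"travel": [0, 0.205, 0.1], "spin": 0, "hand": 0}, {"travel": [0, 0.205, 0.2], "spin": 0, "hand": 0}, {"travel": [0, 0.205, 0.3], "spin": 0, "hand": 0}, {"travel": [0, 0.205, 0.4], "spin": 0, "hand": 0}, {"travel": [0, 0.205, 0.48], "spin": 0, "hand": 0}, {"travel": [0, 0.205, 0.48], "spin": 0, "hand": 0}, {"travel": [0, 0.205, 0.48], "spin": 0, "hand": 0}]'

```text
clock: 36.3
ee_pos: [0.5149, 0.3313, 0.1539]
ee_rot: [-3.141, 0.0, -3.013]
force: [0.8, -1.0, -0.1]
width: 0.0175
finger_force: 58.8
```

Run:
```python
from h import *
np.set_printoptions(precision=4,suppress=True)
s=telemetry.read_state();print(s['ee_pos'],s['ee_rot'],s['width'],s['force'],tool(np.array([.515,.3303,.1405])-s['ee_pos']))
```

```text
[0.5149 0.3313 0.1539] [-3.1413  0.0003 -3.013 ] 0.017509949168918463 [ 0.7613 -1.0084 -0.0747] [ 0.    -0.007  0.089]
```

apply_moves --motion '[{"travel": [0, -0.005, 0.03], "spin": 0, "hand": 0}, {"travel": [0, -0.005, 0.06], "spin": 0, "hand": 0}, {"travel": [0, -0.005, 0.08], "spin": 0, "hand": 0}, {"travel": [0, -0.005, 0.08], "spin": 0, "hand": 0}, {"travel": [0, -0.005, 0.08], "spin": 0, "hand": 0}]'

```text
clock: 36.8
ee_pos: [0.5146, 0.3311, 0.1416]
ee_rot: [-3.142, -0.0, -3.012]
force: [-0.2, -0.5, -0.9]
width: 0.0174
finger_force: 58.8
```

apply_moves --motion '[{"travel": [0, 0, 0.013], "spin": 0, "hand": 0}, {"travel": [0, 0, 0.013], "spin": 0, "hand": 0}, {"travel": [0, 0, 0.013], "spin": 0, "hand": 0}]'

```text
clock: 37.1
ee_pos: [0.5148, 0.3316, 0.1407]
ee_rot: [3.141, 0.001, -3.012]
force: [-1.6, 0.7, 5.1]
width: 0.0173
finger_force: 59.4
```

apply_moves --motion '[{"travel": [0, 0, 0], "spin": 0, "hand": 0.7}, {"travel": [0, 0, 0], "spin": 0, "hand": 0.7}, {"travel": [0, 0, 0], "spin": 0, "hand": 0.7}, {"travel": [0, 0, 0], "spin": 0, "hand": 0.7}, {"travel": [0, 0, -0.1], "spin": 0, "hand": 0.7}, {"travel": [0, 0, -0.25], "spin": 0, "hand": 0.7}, {"travel": [0, 0, -0.45], "spin": 0, "hand": 0.7}, {"travel": [0, 0, -0.45], "spin": 0, "hand": 0.7}]'

```text
clock: 37.9
ee_pos: [0.5169, 0.3327, 0.2115]
ee_rot: [3.137, 0.008, -3.013]
force: [0.1, 1.0, 0.8]
width: 0.0597
finger_force: 0.0
```

apply_moves --motion '[{"travel": [0.02, -0.25, 0], "spin": 0, "hand": 1}, {"travel": [0.05, -0.5, 0], "spin": 0, "hand": 1}, {"travel": [0.08, -0.75, 0], "spin": 0, "hand": 1}, {"travel": [0.105, -1, 0], "spin": 0, "hand": 1}, {"travel": [0.105, -1, 0], "spin": 0, "hand": 1}]'

```text
clock: 38.4
ee_pos: [0.5189, 0.1722, 0.2065]
ee_rot: [-3.136, -0.002, -3.023]
force: [-0.2, 0.0, -0.6]
width: 0.0855
finger_force: 0.0
```

Run:
```python
from h import *
import pickle
np.set_printoptions(precision=4,suppress=True)
c=cam("wrist");pickle.dump(c,open("w9.pkl","wb"));t=cam("scene")
f=lambda im:(255*(im/255.)**.5).astype(np.uint8)
cv2.imwrite("pics/w9.png",f(np.hstack([c['frame'][:,180:],cv2.resize(t['frame'][135:215,360:436],(399,420),interpolation=2)])))
s=telemetry.read_state();print(s['ee_pos'],s['ee_rot'],proj(c,[(.513,.3303,.128),(.513,.3303,.158)]),proj(t,[(.513,.3303,.128),(.513,.3303,.158)]))
```

```text
[0.5182 0.1792 0.2068] [-3.1415 -0.0008 -3.0148] [[477.5147 238.8953]
 [505.2844 254.6011]] [[402.5642 157.3936]
 [404.6226 147.5727]]
```

View pics/w9.png

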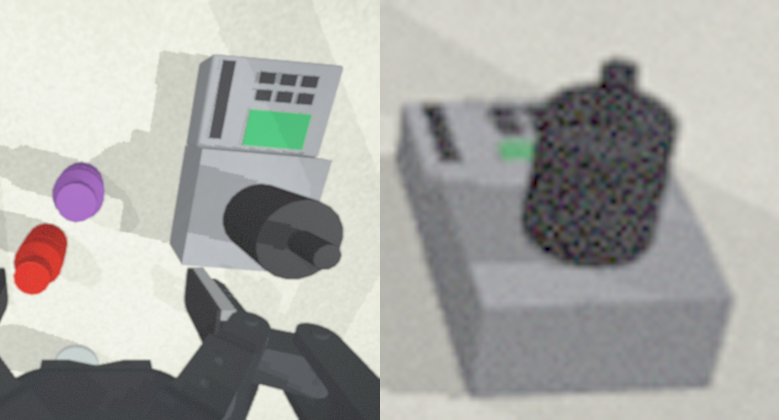

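The shield is upright over the well, with its knob at (506,256) against a predicted (505,255). The bottle is next.

apply_moves --motion '[{"travel": [0.02, -0.25, 0], "spin": 0, "hand": 1}, {"travel": [0.05, -0.5, 0], "spin": 0, "hand": 1}, {"travel": [0.08, -0.75, 0], "spin": 0, "hand": 1}, {"travel": [0.1, -1, 0], "spin": 0, "hand": 1}]'

```text
clock: 38.9
ee_pos: [0.5227, 0.0306, 0.2069]
ee_rot: [3.14, -0.0, -3.008]
force: [0.3, 0.3, 0.5]
width: 0.0856
finger_force: 0.0
```

apply_moves --motion '[{"travel": [0.02, -0.25, 0], "spin": 0, "hand": 1}, {"travel": [0.05, -0.5, 0], "spin": 0, "hand": 1}, {"travel": [0.08, -0.75, 0], "spin": 0, "hand": 1}, {"travel": [0.1, -1, 0], "spin": 0, "hand": 1}]'

```text
clock: 39.3
ee_pos: [0.5279, -0.1203, 0.2069]
ee_rot: [3.14, 0.0, -3.009]
force: [1.2, -0.6, 0.2]
width: 0.0855
finger_force: 0.0
```

apply_moves --motion '[{"travel": [0.02, -0.25, 0], "spin": 0, "hand": 1}, {"travel": [0.05, -0.5, 0], "spin": 0, "hand": 1}, {"travel": [0.08, -0.75, 0], "spin": 0, "hand": 1}, {"travel": [0.1, -0.95, 0], "spin": 0, "hand": 1}, {"travel": [0.1, -1, 0], "spin": 0, "hand": 1}, {"travel": [0.1, -1, 0], "spin": 0, "hand": 1}, {"travel": [0.1, -1, 0], "spin": 0, "hand": 1}]'

```text
clock: 40.0
ee_pos: [0.5327, -0.2686, 0.2068]
ee_rot: [3.139, 0.0, -3.008]
force: [-0.2, 0.9, 0.5]
width: 0.0856
finger_force: 0.0
```

Run:
```python
from h import *
import pickle
np.set_printoptions(precision=4,suppress=True)
s=telemetry.read_state();print(s['ee_pos'],s['ee_rot'],tool(np.array([.5308,-.2765,.0375])-s['ee_pos']))
```

```text
[ 0.5327 -0.2686  0.2068] [ 3.139   0.0003 -3.0084] [ 0.02  -0.054  1.129]
```

apply_moves --motion '[{"travel": [0.015, -0.05, 0], "spin": 0, "hand": 1}, {"travel": [0.015, -0.05, 0], "spin": 0, "hand": 1}, {"travel": [0.015, -0.05, 0.25], "spin": 0, "hand": 1}, {"travel": [0.015, -0.05, 0.5], "spin": 0, "hand": 1}, {"travel": [0.015, -0.05, 0.75], "spin": 0, "hand": 1}, {"travel": [0.015, -0.05, 0.95], "spin": 0, "hand": 1}, {"travel": [0.015, -0.05, 1], "spin": 0, "hand": 1}, {"travel": [0.015, -0.05, 1], "spin": 0, "hand": 1}]'

```text
clock: 40.8
ee_pos: [0.5301, -0.2788, 0.0565]
ee_rot: [3.14, -0.002, -3.012]
force: [0.5, 0.4, 0.8]
width: 0.0854
finger_force: 0.0
```

apply_moves --motion '[{"travel": [0, 0, 0.08], "spin": 0, "hand": 1}, {"travel": [0, 0, 0.11], "spin": 0, "hand": 1}, {"travel": [0, 0, 0.11], "spin": 0, "hand": 1}, {"travel": [0, 0, 0.11], "spin": 0, "hand": 0}, {"travel": [0, 0, 0.11], "spin": 0, "hand": 0}, {"travel": [0, 0, 0.11], "spin": 0, "hand": 0}, {"travel": [0, 0, 0.11], "spin": 0, "hand": 0}, {"travel": [0, 0, 0.11], "spin": 0, "hand": 0}, {"travel": [0, 0, 0.11], "spin": 0, "hand": 0}]'

```text
clock: 41.7
ee_pos: [0.5311, -0.2795, 0.0417]
ee_rot: [-3.141, 0.001, -3.012]
force: [-0.4, 1.1, 5.6]
width: 0.0503
finger_force: 63.1
```

apply_moves --motion '[{"travel": [0, 0, -0.05], "spin": 0, "hand": 0}, {"travel": [0, 0, -0.25], "spin": 0, "hand": 0}, {"travel": [0, 0, -0.5], "spin": 0, "hand": 0}, {"travel": [0, 0, -0.75], "spin": 0, "hand": 0}, {"travel": [0, 0, -0.92], "spin": 0, "hand": 0}, {"travel": [0, 0, -0.92], "spin": 0, "hand": 0}, {"travel": [0, 0, -0.92], "spin": 0, "hand": 0}]'

```text
clock: 42.4
ee_pos: [0.5298, -0.2794, 0.1784]
ee_rot: [3.141, -0.001, -3.012]
force: [-0.5, 0.5, -1.9]
width: 0.0501
finger_force: 62.9
```

Run:
```python
from h import *
s=telemetry.read_state();print(s['ee_pos'],s['ee_rot'],s['width'],tool(np.array([.5652,-.0057,.16])-s['ee_pos']))
```

```text
[ 0.52976685 -0.27939674  0.17838048] [ 3.14133502e+00 -9.02319602e-04 -3.01247637e+00] 0.05013867660476963 [-0.469  1.779  0.123]
```

apply_moves --motion '[{"travel": [-0.05, 0.15, 0], "spin": 0, "hand": 0}, {"travel": [-0.1, 0.4, 0], "spin": 0, "hand": 0}, {"travel": [-0.17, 0.65, 0], "spin": 0, "hand": 0}, {"travel": [-0.235, 0.89, 0], "spin": 0, "hand": 0}]'

```text
clock: 42.8
ee_pos: [0.5466, -0.1407, 0.1763]
ee_rot: [3.14, -0.005, -3.013]
force: [0.6, -0.1, -2.0]
width: 0.05
finger_force: 62.9
```

apply_moves --motion '[{"travel": [-0.06, 0.25, 0], "spin": 0, "hand": 0}, {"travel": [-0.12, 0.5, 0], "spin": 0, "hand": 0}, {"travel": [-0.2, 0.75, 0], "spin": 0, "hand": 0}, {"travel": [-0.234, 0.889, 0], "spin": 0, "hand": 0}, {"travel": [-0.234, 0.889, 0], "spin": 0, "hand": 0}, {"travel": [-0.234, 0.889, 0.1], "spin": 0, "hand": 0}, {"travel": [-0.234, 0.889, 0.3], "spin": 0, "hand": 0}, {"travel": [-0.234, 0.889, 0.5], "spin": 0, "hand": 0}, {"travel": [-0.234, 0.889, 0.57], "spin": 0, "hand": 0}, {"travel": [-0.234, 0.889, 0.57], "spin": 0, "hand": 0}, {"travel": [-0.234, 0.889, 0.57], "spin": 0, "hand": 0}]'

```text
clock: 43.9
ee_pos: [0.5662, -0.0064, 0.0935]
ee_rot: [-3.141, 0.0, -3.013]
force: [-0.9, -0.7, -1.9]
width: 0.0504
finger_force: 62.9
```

Run:
```python
from h import *
s=telemetry.read_state();print(s['ee_pos'],s['ee_rot'],s['width'],tool(np.array([.5652,-.0057,.0777])-s['ee_pos']))
```

```text
[ 0.56617997 -0.00637829  0.09348572] [-3.14123241e+00  3.41945157e-04 -3.01304896e+00] 0.05044098108563055 [0.006 0.005 0.105]
```

apply_moves --motion '[{"travel": [0.006, 0.004, 0.04], "spin": 0, "hand": 0}, {"travel": [0.006, 0.004, 0.08], "spin": 0, "hand": 0}, {"travel": [0.006, 0.004, 0.1], "spin": 0, "hand": 0}, {"travel": [0.006, 0.004, 0.1], "spin": 0, "hand": 0}, {"travel": [0.006, 0.004, 0.1], "spin": 0, "hand": 0}]'

```text
clock: 44.4
ee_pos: [0.5649, -0.0053, 0.0783]
ee_rot: [-3.141, 0.0, -3.012]
force: [-0.3, -0.4, -2.4]
width: 0.0496
finger_force: 62.9
```

apply_moves --motion '[{"travel": [0, 0, 0.013], "spin": 0, "hand": 0}, {"travel": [0, 0, 0.013], "spin": 0, "hand": 0}, {"travel": [0, 0, 0.013], "spin": 0, "hand": 0}]'

```text
clock: 44.7
ee_pos: [0.5652, -0.0053, 0.0777]
ee_rot: [-3.141, 0.001, -3.012]
force: [-1.4, 0.8, 5.3]
width: 0.0498
finger_force: 63.6
```

apply_moves --motion '[{"travel": [0, 0, 0], "spin": 0, "hand": 1}, {"travel": [0, 0, 0], "spin": 0, "hand": 1}, {"travel": [0, 0, 0], "spin": 0, "hand": 1}, {"travel": [0, 0, 0], "spin": 0, "hand": 1}, {"travel": [0, 0, -0.15], "spin": 0, "hand": 1}, {"travel": [0, 0, -0.4], "spin": 0, "hand": 1}, {"travel": [0, 0, -0.65], "spin": 0, "hand": 1}, {"travel": [0, 0, -0.78], "spin": 0, "hand": 1}, {"travel": [0, 0, -0.78], "spin": 0, "hand": 1}]'

```text
clock: 45.6
ee_pos: [0.567, -0.0052, 0.1966]
ee_rot: [-3.141, 0.007, -3.012]
force: [0.0, 0.6, 0.1]
width: 0.0855
finger_force: 0.0
```

apply_moves --motion '[{"travel": [0.1, -0.25, 0], "spin": 0, "hand": 1}, {"travel": [0.25, -0.5, 0], "spin": 0, "hand": 1}, {"travel": [0.4, -0.7, 0], "spin": 0, "hand": 1}, {"travel": [0.5, -0.81, 0], "spin": 0, "hand": 1}]'

```text
clock: 46.0
ee_pos: [0.5034, -0.1392, 0.1917]
ee_rot: [-3.141, -0.004, -3.017]
force: [0.3, -0.7, 0.1]
width: 0.0855
finger_force: 0.0
```

apply_moves --motion '[{"travel": [0.15, -0.25, 0], "spin": 0, "hand": 1}, {"travel": [0.3, -0.5, 0], "spin": 0, "hand": 1}, {"travel": [0.45, -0.7, 0], "spin": 0, "hand": 1}, {"travel": [0.5, -0.81, 0], "spin": 0, "hand": 1}, {"travel": [0.5, -0.81, 0], "spin": 0, "hand": 1}, {"travel": [0.5, -0.81, 0], "spin": 0, "hand": 1}]'

```text
clock: 46.6
ee_pos: [0.4473, -0.2644, 0.1923]
ee_rot: [3.139, -0.001, -3.012]
force: [-0.3, 0.8, 0.2]
width: 0.0853
finger_force: 0.0
```

Run:
```python
from h import *
s=telemetry.read_state();print(s['ee_pos'],s['ee_rot'],s['width'],tool(np.array([.448,-.2655,.03])-s['ee_pos']))
```

```text
[ 0.44734265 -0.26441765  0.19225734] [ 3.13945568e+00 -1.03809976e-03 -3.01192842e+00] 0.08526627854209454 [-0.005 -0.01   1.082]
```

apply_moves --motion '[{"travel": [-0.004, -0.008, 0.2], "spin": 0, "hand": 1}, {"travel": [-0.004, -0.008, 0.45], "spin": 0, "hand": 1}, {"travel": [-0.004, -0.008, 0.7], "spin": 0, "hand": 1}, {"travel": [-0.004, -0.008, 0.9], "spin": 0, "hand": 1}, {"travel": [-0.004, -0.008, 0.95], "spin": 0, "hand": 1}, {"travel": [-0.004, -0.008, 0.95], "spin": 0, "hand": 1}]'

```text
clock: 47.2
ee_pos: [0.4484, -0.2646, 0.0498]
ee_rot: [3.139, -0.002, -3.009]
force: [1.1, 1.0, 0.5]
width: 0.0856
finger_force: 0.0
```

apply_moves --motion '[{"travel": [0, 0, 0.07], "spin": 0, "hand": 1}, {"travel": [0, 0, 0.11], "spin": 0, "hand": 1}, {"travel": [0, 0, 0.11], "spin": 0, "hand": 1}, {"travel": [0, 0, 0.11], "spin": 0, "hand": 0}, {"travel": [0, 0, 0.11], "spin": 0, "hand": 0}, {"travel": [0, 0, 0.11], "spin": 0, "hand": 0}, {"travel": [0, 0, 0.11], "spin": 0, "hand": 0}, {"travel": [0, 0, 0.11], "spin": 0, "hand": 0}, {"travel": [0, 0, 0.11], "spin": 0, "hand": 0}]'

```text
clock: 48.1
ee_pos: [0.4484, -0.2669, 0.0355]
ee_rot: [-3.141, 0.001, -3.012]
force: [-2.4, 0.6, 5.4]
width: 0.0558
finger_force: 63.0
```

apply_moves --motion '[{"travel": [0, 0, -0.05], "spin": 0, "hand": 0}, {"travel": [0, 0, -0.25], "spin": 0, "hand": 0}, {"travel": [0, 0, -0.5], "spin": 0, "hand": 0}, {"travel": [0, 0, -0.75], "spin": 0, "hand": 0}, {"travel": [0, 0, -0.92], "spin": 0, "hand": 0}, {"travel": [0, 0, -0.92], "spin": 0, "hand": 0}, {"travel": [0, 0, -0.92], "spin": 0, "hand": 0}]'

```text
clock: 48.8
ee_pos: [0.4477, -0.2666, 0.1724]
ee_rot: [-3.141, -0.0, -3.012]
force: [-0.7, -0.8, -3.0]
width: 0.0553
finger_force: 64.4
```

Run:
```python
from h import *
s=telemetry.read_state();print(s['ee_pos'],s['ee_rot'],s['width'],tool(np.array([.4985,-.0163,.16])-s['ee_pos']))
```

```text
[ 0.44770488 -0.26659258  0.17238601] [-3.14148533e+00 -5.80990218e-05 -3.01241837e+00] 0.05534238840464534 [-0.551  1.611  0.082]
```

apply_moves --motion '[{"travel": [-0.05, 0.15, 0], "spin": 0, "hand": 0}, {"travel": [-0.1, 0.4, 0], "spin": 0, "hand": 0}, {"travel": [-0.18, 0.6, 0], "spin": 0, "hand": 0}, {"travel": [-0.275, 0.81, 0], "spin": 0, "hand": 0}]'

```text
clock: 49.2
ee_pos: [0.4716, -0.1396, 0.1703]
ee_rot: [3.14, -0.005, -3.013]
force: [0.8, 0.2, -2.6]
width: 0.0556
finger_force: 64.4
```

apply_moves --motion '[{"travel": [-0.06, 0.25, 0], "spin": 0, "hand": 0}, {"travel": [-0.15, 0.5, 0], "spin": 0, "hand": 0}, {"travel": [-0.25, 0.7, 0], "spin": 0, "hand": 0}, {"travel": [-0.276, 0.801, 0], "spin": 0, "hand": 0}, {"travel": [-0.276, 0.801, 0], "spin": 0, "hand": 0}, {"travel": [-0.276, 0.801, 0.1], "spin": 0, "hand": 0}, {"travel": [-0.276, 0.801, 0.3], "spin": 0, "hand": 0}, {"travel": [-0.276, 0.801, 0.5], "spin": 0, "hand": 0}, {"travel": [-0.276, 0.801, 0.57], "spin": 0, "hand": 0}, {"travel": [-0.276, 0.801, 0.57], "spin": 0, "hand": 0}, {"travel": [-0.276, 0.801, 0.57], "spin": 0, "hand": 0}]'

```text
clock: 50.3
ee_pos: [0.4993, -0.0172, 0.0871]
ee_rot: [-3.141, 0.0, -3.013]
force: [0.6, -0.2, -1.7]
width: 0.0558
finger_force: 64.4
```

Run:
```python
from h import *
s=telemetry.read_state();print(s['ee_pos'],s['ee_rot'],s['width'],tool(np.array([.4985,-.0163,.0715])-s['ee_pos']))
```

```text
[ 0.49927753 -0.01724881  0.08712159] [-3.14111733e+00  3.27525443e-04 -3.01339646e+00] 0.05584839324625306 [0.004 0.007 0.104]
```

apply_moves --motion '[{"travel": [0.004, 0.006, 0.04], "spin": 0, "hand": 0}, {"travel": [0.004, 0.006, 0.08], "spin": 0, "hand": 0}, {"travel": [0.004, 0.006, 0.1], "spin": 0, "hand": 0}, {"travel": [0.004, 0.006, 0.1], "spin": 0, "hand": 0}, {"travel": [0.004, 0.006, 0.1], "spin": 0, "hand": 0}, {"travel": [0.004, 0.006, 0.112], "spin": 0, "hand": 0}, {"travel": [0.004, 0.006, 0.112], "spin": 0, "hand": 0}]'

```text
clock: 51.0
ee_pos: [0.4985, -0.0156, 0.0715]
ee_rot: [-3.141, 0.001, -3.012]
force: [-1.5, 0.4, 9.4]
width: 0.0557
finger_force: 65.5
```

apply_moves --motion '[{"travel": [0, 0, 0], "spin": 0, "hand": 1}, {"travel": [0, 0, 0], "spin": 0, "hand": 1}, {"travel": [0, 0, 0], "spin": 0, "hand": 1}, {"travel": [0, 0, 0], "spin": 0, "hand": 1}, {"travel": [0, 0, -0.15], "spin": 0, "hand": 1}, {"travel": [0, 0, -0.4], "spin": 0, "hand": 1}, {"travel": [0, 0, -0.65], "spin": 0, "hand": 1}, {"travel": [0, 0, -0.85], "spin": 0, "hand": 1}, {"travel": [0, 0, -0.85], "spin": 0, "hand": 1}]'

```text
clock: 51.9
ee_pos: [0.5011, -0.0156, 0.2015]
ee_rot: [-3.14, 0.009, -3.012]
force: [0.5, -0.0, -0.2]
width: 0.0853
finger_force: 0.0
```

apply_moves --motion '[{"travel": [0.1, -0.25, 0], "spin": 0, "hand": 1}, {"travel": [0.1, -0.5, 0], "spin": 0, "hand": 1}, {"travel": [0.1, -0.75, 0], "spin": 0, "hand": 1}, {"travel": [0.1, -1, 0], "spin": 0, "hand": 1}, {"travel": [0.1, -1, 0], "spin": 0, "hand": 1}, {"travel": [0.1, -1, 0], "spin": 0, "hand": 1}]'

```text
clock: 52.5
ee_pos: [0.5019, -0.167, 0.1963]
ee_rot: [3.141, -0.002, -3.015]
force: [0.1, 0.4, -0.4]
width: 0.0851
finger_force: 0.0
```

Run:
```python
from h import *
np.set_printoptions(precision=1,suppress=True)
c=cam("wrist");t=cam("scene")
f=lambda im:(255*(im/255.)**.6).astype(np.uint8)
o=cv2.imread("pics/scene0.png")[145:245,205:436]
cv2.imwrite("pics/fin.png",f(np.vstack([cv2.resize(o,(693,300)),cv2.resize(t['frame'][145:245,205:436],(693,300))])))
cv2.imwrite("pics/finw.png",f(c['frame']))
s=telemetry.read_state();print(s['ee_pos'],s['width'],s['force'])
print(proj(c,[(.498,-.0163,.11),(.5652,-.0062,.135)]))
```

```text
[ 0.5 -0.2  0.2] 0.0853866613383179 [-1.   0.4  1.2]
[[459.7 237.6]
 [465.1 328.5]]
```

View pics/fin.png

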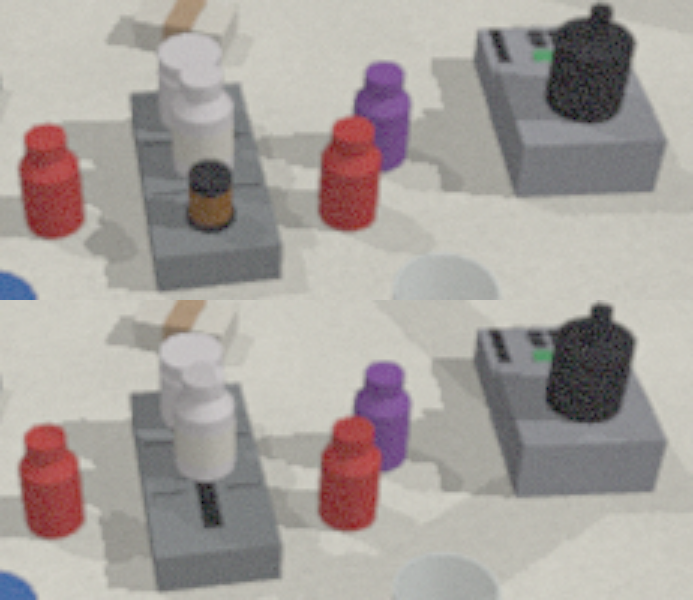

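View pics/finw.png

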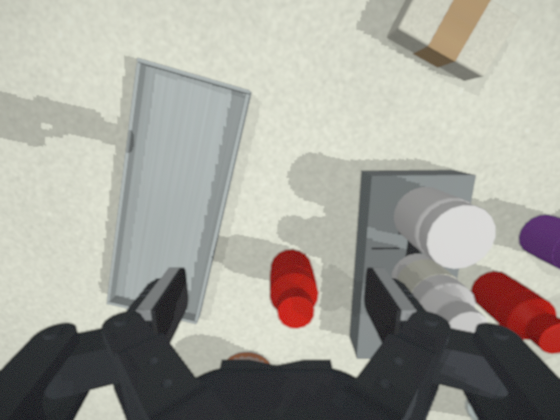

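The before and after views match to within about 1 px. The jar, bottle and shield are back in place, the hand is clear and the tray is empty (jar lid at (461,237), predicted (460,238)).

```bash
python3 -c "
from bench import job; print(job.sign_off())"
```

```text
the job is handed in; nothing more can be done
None
```

I've handed the job in. The standard is seated in the well under the shield, and the bottle and jar are back where they stood, to within about 1 px in the before/after views. The sign-off returned no verdict.

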